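Press the dial home in a desk clock on the treadle press

ROBOT

A 7-joint arm with a two-finger parallel gripper is mounted at the origin on the work surface. World frame = base frame: x ahead of the robot, y to its left, z up, the work surface at z = 0. Lengths are in m, angles in rad, forces in N, time in s.
With the tool pointing down it reaches from about 0.4 to 0.875 m from the base axis. Payload 19.3 kg.
Tool frame: the origin (TCP) lies at the very end of the fingers, on their centre line; the grasp point (between the pads) lies 19 mm behind it; z points along the fingers, y is the line along which they close (so a half turn about z gives the same grasp; the last joint's range is limited). The gripper opens to 85 mm and grips with 20 to 120 N. Pads are 22 mm wide; open, the fingers measure 114 mm over their backs; the gripper's body (76 mm by 85 mm) begins 54 mm behind the grasp point. The pads swing forward as they close: fully open they stand 13 mm farther back than shut.
Start: joints at [1.085, 0.521, -0.036, 1.599, 0.021, 1.021, -0.113], TCP at [0.252, -0.572, 0.231] pointing down, gripper open.
Joint ranges: [-2.91, 2.91], [-0.3, 2.13], [-1.5, 1.42], [0.17, 2.43], [-1.26, 4.41], [0.16, 1.93], [-2.52, 2.52]. Speed limits (rad/s): [1.89, 1.89, 2.39, 2.39, 3.01, 3.01, 3.01].

INTERFACE

Orientations are given as [roll, pitch, yaw] about the fixed x, y, z axes, in that order (R = Rz(yaw) Ry(pitch) Rx(roll)).
In Python, from workcell import bot gives the robot as it stands. The module is installed in compiled form; this text tells all that it offers.
- The arm moves only by the tool apply_moves, never from a script. Its arguments are lists of equal length, an entry for each row: "claw": the finger opening in m, from 0 to 0.0854; "xyz": the shift along the tool's x, y, z in m, a list of three; "twist": the turn, a rotation vector about the tool's x, y, z in rad, a list of three. A call has 1 to 20 rows; each row shifts and turns the commanded pose from where the row before left it, along the tool's axes as they then stand; what a row does not reach is not made up. A row lasts 1/10 s, in which the tool goes at most 50 mm and 8.59 degrees, less where a joint would pass 70% of its speed; a pose out of reach is approached as far as the arm can. A call with a gripper value outside its range is refused whole. The fingers move at their own pace and stop on an object; "force" is the grip in N (left out, the last holds). Time passes only in rows, so rows that do not move let the fingers close. It gives the time, the measured TCP pose, the force, the opening and the grip force at its end, in the units of the state.
- bot.observe(): the state, without advancing time (a new reading comes with each control period).
- bot.grab_frame(name): name is "scene" or "top" or "wrist"; returns a dict with "img" (420x560x3 uint8, red, green, blue), "vfov" (degrees; the focal length in pixels is half the picture's height over the tangent of half this angle, whatever the lens; pixels are square), "cx", "cy" (the principal point, pixels), "view" (4x4, takes a point from world to camera coordinates). Camera axes: x right, y up, looking along -z (the intrinsics and any distortion apply to the point x, -y, -z); pixel columns grow to the right and rows downward; lengths in m; the calibration is good to about 2 mm. A picture is of the moment at which its call begins. There is no depth.
- bot.job_done(): hands the job in; it is judged then, once.
Trained networks look in the newest picture that a camera, given by its name, has taken for a name from the list of things; names that differ only in an ending like _2 or _b are one class to them, and where a whole thing is asked for, a point or a joint stands for the part that bears it (a point fixed in the world has none). Each returns a list of dicts, best first, with "score" (0 to 1); they miss things now and then, are a little off and sometimes report something else, mostly with a low value. They report only what shows in the picture. A call takes as long as a camera call.
- bot.find_in(camera, query): "position" ([x, y, z] in m, in world coordinates, good to about 4 mm: the middle of the surface that is visible of it).
The state is a dict: "clock": time; "qpos": joint angles; "qd": joint speeds; "joint_efforts": joint torques, N m; "position": TCP position; "tool_rot": TCP orientation; "force": force on the tool from outside, world axes, zero at the start; "moment": the same for the moment, N m; "grip_width": finger opening in m; "finger_force": force on a finger pad.
Only numpy, scipy, OpenCV 4.12 (cv2) and the standard library are available. Lean on these libraries where they do the work, as an engineer would, in place of code of your own. Each camera call takes 0.05 s, during which the arm holds its last target. There are 200 camera calls.

TASK

Stand the unfinished desk clock, the one whose dial disc still sticks up out of its round steel case, upright on the press's anvil, back against the two locating pins, and let go of it. Then reach in under the clear guard, push the treadle firmly down to its stop so that the ram presses the dial home, hold it there for half a second without ramming it (keep below 40 N), and let the treadle come back up. Leave the clock on the anvil, and leave the finished clock and the glass dome where they stand.

Things in the scene. Friction and masses are not known exactly. Their poses are not given: they have to be found in the camera images.
- press: Grey bench press, fixed; base plate 240 (x) by 320 (y) by 14 mm, x = -60 to 180 mm. Origin: underside of the base. x points from the open front to the column at the back, y from treadle (y = -100) to anvil (y = +100), z up. Behind the tread a grey housing, x = 45 to 160, 64 mm wide, 84 mm high; behind the anvil the column, x = 76 to 120, 50 mm wide, 234 mm high.
- anvil (a point): Centre of the top of the round steel anvil (56 mm diameter), at press x = 0, y = 100, z = 44 mm; axes as the press. Two 8 mm pins rise 14 mm above it at x = 30.5, y = +-19 mm from here: a case pushed back (+x) against both is centred. The ram's foot (28 mm diameter) hangs 70 mm above and comes down 28.5 mm with the treadle.
- guard_edge (a point): Middle of the front edge, underside, of the clear plastic guard roof over the tread, at press x = -42, y = -100, z = 124 mm. The roof is 4 mm thick, 101 mm wide in y and runs 85 mm back (+x); two upright cheeks of the same length hold it, inner faces 45 mm to each side. The front is open.
- head_edge (a point): Middle of the lower front edge of the press head that overhangs the anvil, at press x = -10, y = 100, z = 184 mm. The head is 34 mm wide in y, 40 mm high and runs back to the column, so the clock must be brought in from the front with the tool slanting 25 to 45 degrees.
- treadle: The spring treadle (lever and tread). Origin on its hinge at press x = 130, y = -100, z = 60 mm; x and z as the press at rest. Pressing turns the tread end down 0.16 rad to a hard stop. It needs about 4 N to start and 10 to 16 N at the stop, pressing a dial.
- tread (a point): Centre of the top face of the dark steel tread, 56 (x) by 64 (y) by 8 mm, at press x = -10, y = -100, z = 60 mm at rest; it sinks 22 mm to the stop. The guard's roof, 64 mm above it, overhangs its front edge by 4 mm, so it can be reached only from the open front, fingers slanting in 25 to 45 degrees from vertical.
- clock: The unfinished desk clock: round steel case 64 mm diameter, 40 mm high, loose, standing on the 3 mm mat on the left or right of the press. Origin: centre of its underside, z up.
- dial_top (a point): Centre of the top of the unfinished clock's dial disc (52 mm diameter, white face): 48 to 51 mm above the case's underside at the start, about 41 when home. It slides down stiffly (about 5 N).
- finished: The finished clock: same case, dial already home (top 41 mm high). Origin: centre of its underside. To be left alone.
- dome: Glass dust dome with a white knob, 100 mm diameter, 81 mm high, loose. Origin: centre of its underside. To be left alone.

How it is judged:
On the way, in this order (a step that is already met when the one before it is completed fails the run):
1. the unfinished clock stands on the anvil against the pins, its dial still up, and is let go (horizontal distance between clock and anvil below 0.006 m and z of clock in the frame of anvil between -0.003 and 0.003 m and angle between clock's own z axis and vertical below 0.06 rad and z of dial_top in the frame of clock above 0.046 m and contact force between the fingers and clock below 0.2 N), for 0.2 s.
2. the treadle is held down at its stop, the clock under the ram with its dial home (horizontal distance between clock and anvil below 0.006 m and z of clock in the frame of anvil between -0.003 and 0.003 m and angle between clock's own z axis and vertical below 0.06 rad and z of tread in the frame of press below 0.0395 m and z of dial_top in the frame of clock below 0.0425 m and contact force between the fingers and treadle above 1 N), for 0.4 s.
At the end, for the whole second after the job is handed in: The clock stands upright at rest on the anvil, centred under the ram within 6 mm, its dial home (top at most 42.5 mm above the case's underside); the treadle is back up within 4 mm; the finished clock and the dome are within 20 mm of where they stood (horizontal distance between clock and anvil below 0.006 m and z of clock in the frame of anvil between -0.003 and 0.003 m and angle between clock's own z axis and vertical below 0.06 rad and z of dial_top in the frame of clock below 0.0425 m and z of tread in the frame of press above 0.056 m and linear speed of clock below 0.01 m/s and distance of each of finished, dome from where it was at the start of the episode below 0.02 m); the robot touches nothing.
It fails at once if the treadle is rammed (over 40 N) (contact force between the fingers and treadle above 40 N).
It fails at once if the finished clock is disturbed (distance of finished from where it was at the start of the episode above 0.02 m).
It fails at once if the glass dome is disturbed (distance of dome from where it was at the start of the episode above 0.02 m).
It also fails if it takes over 61 s, if anything falls off the work surface, if the arm or the gripper's body presses on something with over 40 N, if the wrist force passes 120 N, or if a joint passes its speed limit or range.

## Working session

There is one attempt and no reset: what is moved stays moved. The work goes in short steps, Python scripts to look and compute and a tool call to move; the robot and the scene stay as the last step left them, time stands still between calls to the robot, and variables do not carry over. Pictures are saved under pics/ and viewed, at most 10 in all, crops included, and the job is handed in when it is done.

Besides the shell and the picture viewer there is one more tool, called after ">>>" as name(argument=value, ...) on one line, values as JSON. apply_moves: Moves the arm, as the interface text tells. Its arguments: {"type":"object","properties":{"claw":{"type":"array"},"xyz":{"type":"array"},"twist":{"type":"array"},"force":{"type":"number"}},"required":["claw","xyz","twist"]}

```bash
mkdir -p pics; cat > h.py <<'E'
import numpy as np, cv2
from scipy.spatial.transform import Rotation as R
from workcell import bot
def save(cam,fn):
    f=bot.grab_frame(cam); cv2.imwrite('pics/'+fn,f['img'][:,:,::-1]); return f
def proj(f,P):
    P=np.atleast_2d(P); V=np.array(f['view']); c=(V[:3,:3]@P.T).T+V[:3,3]
    F=210/np.tan(np.radians(f['vfov'])/2)
    return np.c_[f['cx']+F*c[:,0]/-c[:,2], f['cy']-F*c[:,1]/-c[:,2]]
def ray(f,uv,z):
    V=np.array(f['view']); F=210/np.tan(np.radians(f['vfov'])/2)
    d=V[:3,:3].T@np.array([(uv[0]-f['cx'])/F,-(uv[1]-f['cy'])/F,-1]); o=-V[:3,:3].T@V[:3,3]
    return o+d*(z-o[2])/d[2]
E
python3 - <<'E'
from h import *
for c in ['scene','top']:
    f=save(c,c+'0.png'); print(c,{k:(np.round(f[k],3).tolist()) for k in f if k!='img'})
    for n in ['press','anvil','guard_edge','head_edge','treadle','tread','clock','dial_top','finished','dome']:
        print(n,[(np.round(d['position'],3).tolist(),round(d['score'],2)) for d in bot.find_in(c,n)[:3]])
s=bot.observe(); print(s)
E
```

```text
scene {'vfov': 53.512, 'cx': 287.101, 'cy': 210.199, 'view': [[-0.689, 0.724, 0.002, 0.385], [-0.539, -0.515, 0.666, 0.224], [0.484, 0.458, 0.746, -1.459], [0.0, 0.0, 0.0, 1.0]]}
press [([0.672, 0.069, 0.068], 0.58)]
anvil [([0.673, 0.067, 0.068], 0.92)]
guard_edge [([0.67, 0.065, 0.067], 0.71), ([0.698, 0.376, 0.052], 0.41)]
head_edge [([0.672, 0.065, 0.069], 0.97)]
treadle [([0.672, 0.066, 0.064], 0.71), ([0.594, -0.091, 0.063], 0.59)]
tread []
clock [([0.533, 0.306, 0.047], 0.89), ([0.696, 0.374, 0.054], 0.73)]
dial_top [([0.518, 0.301, 0.052], 0.6)]
finished [([0.5, -0.3, 0.039], 0.79)]
dome [([0.696, 0.376, 0.053], 0.77)]
top {'vfov': 42.062, 'cx': 281.944, 'cy': 204.688, 'view': [[0.026, -1.0, 0.011, 0.002], [0.989, 0.027, 0.147, -0.584], [-0.148, 0.007, 0.989, -1.443], [0.0, 0.0, 0.0, 1.0]]}
press [([0.626, 0.006, 0.017], 0.82)]
anvil [([0.626, 0.003, 0.016], 0.73), ([0.517, 0.297, 0.054], 0.21)]
guard_edge [([0.626, 0.003, 0.02], 0.81)]
head_edge [([0.628, 0.005, 0.017], 0.88)]
treadle [([0.531, -0.083, 0.066], 0.63)]
tread [([0.533, -0.081, 0.063], 0.41)]
clock [([0.517, 0.2
[... 167 characters left out ...]
)]
{'clock': 1.1, 'qpos': array([ 1.08482064,  0.52139793, -0.0362505 ,  1.59950846,  0.02118523,
        1.02108701, -0.11280227]), 'qd': array([-0.0003027 , -0.00124391, -0.00116757,  0.00113313, -0.0017227 ,
        0.00026237,  0.00019879]), 'joint_efforts': array([-8.25860025e-04, -9.26880240e+01,  1.97807372e+00, -3.70257998e+01,
        1.81722560e-02,  2.03152733e-03,  4.82297457e-05]), 'position': array([ 0.25238896, -0.57176477,  0.23128959]), 'tool_rot': array([-3.14157684e+00,  1.23074966e-05,  4.15680012e-01]), 'force': array([-0.21824202, -0.14500103,  0.20597431]), 'moment': array([ 0.03741877,  0.01357315, -0.01222579]), 'finger_force': 0.0, 'grip_width': 0.08520640669616299}
```

View pictures.

View pics/top0.png

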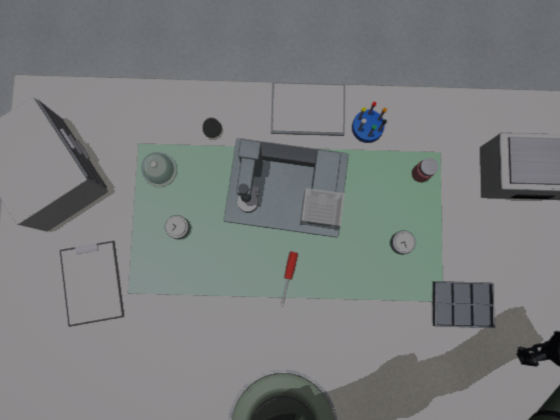

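View pics/scene0.png

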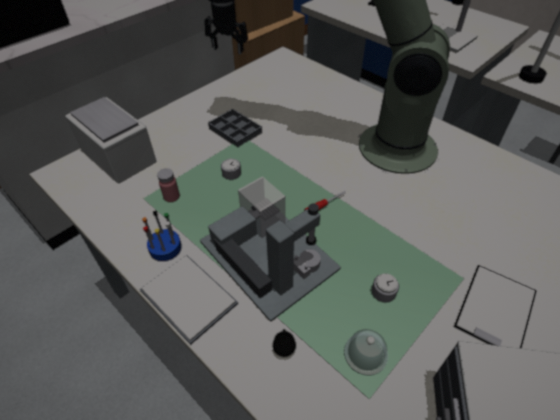

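```bash
python3 - <<'E'
import cv2,numpy as np
t=cv2.imread('pics/top0.png'); s=cv2.imread('pics/scene0.png')
g=lambda im,x,y,w,h,k:cv2.convertScaleAbs(cv2.resize(im[y:y+h,x:x+w],None,fx=k,fy=k,interpolation=cv2.INTER_CUBIC),alpha=1.6)
out=np.zeros((600,800,3),np.uint8)
out[:440,:560]=g(t,216,132,140,110,4)
out[0:200,565:765]=g(t,157,207,40,40,5)
out[205:405,565:765]=g(t,383,222,40,40,5)
out[445:600,0:200]=g(s,366,268,40,31,5)
out[445:600,205:405]=g(s,211,155,40,31,5)
cv2.imwrite('pics/crop1.png',out)
E
```

```text
(no output)
```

View pics/crop1.png

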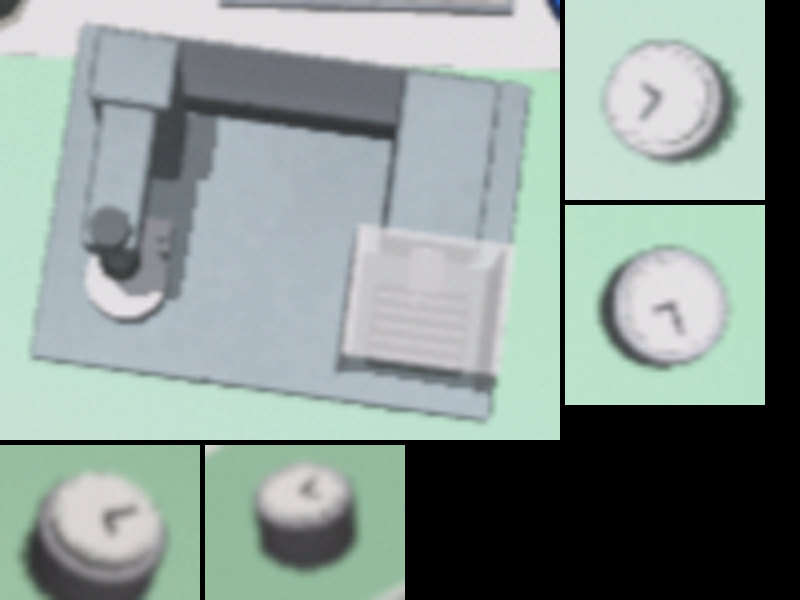

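```bash
python3 - <<'E'
from h import *
from scipy.optimize import least_squares
f=bot.grab_frame('top'); g=bot.grab_frame('scene')
uv=np.array([(33,356),(489,419),(82,24),(530,88)])/4+[216-.375,132-.375]
L=np.array([(-.06,.16),(-.06,-.16),(.18,.16),(.18,-.16)])
for z in (.014,.017):
    W=np.array([ray(f,p,z)[:2] for p in uv])
    fn=lambda q:(np.c_[np.cos(q[2])*L[:,0]-np.sin(q[2])*L[:,1]+q[0],np.sin(q[2])*L[:,0]+np.cos(q[2])*L[:,1]+q[1]]-W).ravel()
    r=least_squares(fn,[.6,0,-.13]); print(z,r.x,np.round(r.fun*1e3,1))
    q=r.x; z0=z-.014
    P=lambda x,y,zz:np.array([np.cos(q[2])*x-np.sin(q[2])*y+q[0],np.sin(q[2])*x+np.cos(q[2])*y+q[1],zz+z0])
    for n,p in dict(anvil=(0,.1,.044),head=(-.01,.1,.184),tread=(-.01,-.1,.06),guard=(-.042,-.1,.124),fl=(-.06,.16,.014),bl=(.18,.16,.014),fr=(-.06,-.16,.014)).items():
        print(n,P(*p).round(4),proj(f,P(*p)).round(1),proj(g,P(*p)).round(1))
# clock: dial disc circle centre in top crop
print('clock dial',ray(f,(662/5-565/5+157-.4,99/5+207-.4),.0525), 'fin',ray(f,((670-565)/5+383-.4,(305-205)/5+222-.4),.044))
E
```

```text
0.014 [ 0.58009123  0.01253271 -0.11218355] [-1.1  2.  -1.8 -0.7  0.7 -0.1  2.2 -1.1]
anvil [0.5913 0.1119 0.044 ] [[247.3 201.1]] [[309.4 257.2]]
head [0.5813 0.113  0.184 ] [[243.7 196.3]] [[315.  220.6]]
tread [ 0.559  -0.0857  0.06  ] [[320.2 214. ]] [[265.1 207.7]]
guard [ 0.5272 -0.0821  0.124 ] [[320.6 223. ]] [[273.4 186.6]]
fl [0.5384 0.1782 0.014 ] [[223.1 221. ]] [[340.9 266.1]]
bl [0.7769 0.1514 0.014 ] [[236.2 137.4]] [[270.1 319.5]]
fr [ 0.5026 -0.1397  0.014 ] [[338.1 237. ]] [[266.5 198.8]]
0.017 [ 0.57954069  0.0125756  -0.11218356] [-1.3  2.3 -2.  -1.   0.9  0.2  2.4 -1.5]
anvil [0.5907 0.1119 0.047 ] [[247.2 201.1]] [[309.6 256.4]]
head [0.5808 0.1131 0.187 ] [[243.6 196.3]] [[315.3 219.7]]
tread [ 0.5584 -0.0857  0.063 ] [[320.2 214.1]] [[265.2 206.9]]
guard [ 0.5266 -0.0821  0.127 ] [[320.7 223.1]] [[273.5 185.8]]
fl [0.5378 0.1783 0.017 ] [[223.  221.1]] [[341.1 265.3]]
bl [0.7763 0.1514 0.017 ] [[236.1 137.3]] [[270.2 318.8]]
fr [ 0.502  -0.1397  0.017 ] [[338.2 237.1]] [[266.6 198.1]]
clock dial [0.51599838 0.30002288 0.0525    ] fin [ 0.49210646 -0.31333095  0.044     ]
```

```bash
cat >> h.py <<'E'
PSI=-0.112
def tool(s,psi=PSI):  # tool slanted by s from down toward heading psi, closing along press y
    return R.from_euler('xyz',[np.pi,0,psi])*R.from_euler('y',s)
def go(p=None,rot=None):
    s=bot.observe(); r=R.from_euler('xyz',s['tool_rot'])
    print('t',s['clock'],'pos',s['position'].round(4),'z',r.as_matrix()[:,2].round(3))
    if rot is not None: print('twist',(r.inv()*rot).as_rotvec().round(4)); r=rot
    if p is not None: print('shift(tool axes after twist)',r.inv().apply(np.array(p)-s['position']).round(4))
E
python3 - <<'E'
from h import *
T=tool(.75); z=T.as_matrix()[:,2]; print(T.as_matrix().round(3))
c=np.array([.516,.300,.025]); tcp=c+z*.012-z*.13+[0,0,.06]; print(tcp)
go(tcp,T)
go([.42,-.2,.36],T)
E
```

```text
[[ 0.727 -0.112  0.677]
 [-0.082 -0.994 -0.076]
 [ 0.682  0.    -0.732]]
[0.43607058 0.30898972 0.17133929]
t 1.2 pos [ 0.2524 -0.5718  0.2313] z [-0. -0. -1.]
twist [-0.1978  0.7322  0.5026]
shift(tool axes after twist) [ 0.0206 -0.8958  0.1012]
t 1.2 pos [ 0.2524 -0.5718  0.2313] z [-0. -0. -1.]
twist [-0.1978  0.7322  0.5026]
shift(tool axes after twist) [ 0.1792 -0.3882 -0.009 ]
```

>>> apply_moves(claw=[0.085, 0.085, 0.085, 0.085, 0.085, 0.085, 0.085, 0.085, 0.085, 0.085, 0.085, 0.085, 0.085, 0.085, 0.085, 0.085, 0.085, 0.085, 0.085], xyz=[[0, 0, -0.05], [0, 0, -0.05], [0, 0, 0], [0, 0, 0], [0, 0, 0], [0, 0, 0], [0, 0, 0], [0, 0, 0], [0, 0, 0], [0.011, -0.039, 0.0064], [0.011, -0.039, 0.0064], [0.011, -0.039, 0.0064], [0.011, -0.039, 0.0064], [0.011, -0.039, 0.0064], [0.011, -0.039, 0.0064], [0.011, -0.039, 0.0064], [0.011, -0.039, 0.0064], [0.011, -0.039, 0.0064], [0.011, -0.039, 0.0064]], twist=[[0, 0, 0], [0, 0, 0], [-0.0283, 0.1046, 0.0718], [-0.0283, 0.1046, 0.0718], [-0.0283, 0.1046, 0.0718], [-0.0283, 0.1046, 0.0718], [-0.0283, 0.1046, 0.0718], [-0.0283, 0.1046, 0.0718], [-0.0283, 0.1046, 0.0718], [0, 0, 0], [0, 0, 0], [0, 0, 0], [0, 0, 0], [0, 0, 0], [0, 0, 0], [0, 0, 0], [0, 0, 0], [0, 0, 0], [0, 0, 0]])

```text
clock: 3.1
position: [0.4198, -0.1965, 0.3596]
tool_rot: [3.14, -0.751, -0.111]
force: [0.2, -1.2, 0.8]
grip_width: 0.0848
finger_force: 0.0
```

```bash
python3 - <<'E'
from h import *
print(bot.observe()['qpos'].round(3))
go([.436,.309,.26],tool(.75))
go([.436,.309,.171],tool(.75))
E
```

```text
[ 1.206 -0.156 -0.614  2.33  -1.071  0.451 -0.238]
t 3.1 pos [ 0.4198 -0.1965  0.3596] z [ 0.678 -0.077 -0.731]
twist [ 0.0009 -0.0006  0.0005]
shift(tool axes after twist) [-0.0975 -0.5042  0.0454]
t 3.1 pos [ 0.4198 -0.1965  0.3596] z [ 0.678 -0.077 -0.731]
twist [ 0.0009 -0.0006  0.0005]
shift(tool axes after twist) [-0.1581 -0.5042  0.1105]
```

>>> apply_moves(claw=[0.085, 0.085, 0.085, 0.085, 0.085, 0.085, 0.085, 0.085, 0.085, 0.085, 0.085, 0.085, 0.085, 0.085], xyz=[[-0.008, -0.042, 0.004], [-0.008, -0.042, 0.004], [-0.008, -0.042, 0.004], [-0.008, -0.042, 0.004], [-0.008, -0.042, 0.004], [-0.008, -0.042, 0.004], [-0.008, -0.042, 0.004], [-0.008, -0.042, 0.004], [-0.008, -0.042, 0.004], [-0.008, -0.042, 0.004], [-0.008, -0.042, 0.004], [-0.008, -0.042, 0.004], [0, 0, 0], [0, 0, 0]], twist=[[0, 0, 0], [0, 0, 0], [0, 0, 0], [0, 0, 0], [0, 0, 0], [0, 0, 0], [0, 0, 0], [0, 0, 0], [0, 0, 0], [0, 0, 0], [0, 0, 0], [0, 0, 0], [0, 0, 0], [0, 0, 0]])

```text
clock: 4.5
position: [0.4334, 0.0814, 0.3002]
tool_rot: [3.123, -0.684, -0.114]
force: [-0.1, -0.1, 0.2]
grip_width: 0.085
finger_force: 0.0
```

```bash
python3 - <<'E'
from h import *
f=save('wrist','w1.png'); print({k:(np.round(f[k],3).tolist()) for k in f if k!='img'})
for n in ['clock','dial_top']: print(n,[(np.round(d['position'],3).tolist(),round(d['score'],2)) for d in bot.find_in('wrist',n)[:3]])
print(bot.observe()['qpos'].round(3)); go([.436,.309,.171],tool(.75))
print(proj(f,[[.516,.3,.0525],[.516,.3,.043]]))
E
```

```text
{'vfov': 58.188, 'cx': 274.931, 'cy': 212.188, 'view': [[-0.126, -0.992, 0.015, 0.131], [0.928, -0.112, 0.355, -0.533], [-0.351, 0.059, 0.935, -0.294], [0.0, 0.0, 0.0, 1.0]]}
clock [([0.512, 0.292, 0.05], 0.95), ([0.598, 0.006, 0.065], 0.54)]
dial_top [([0.514, 0.301, 0.05], 0.81)]
[ 1.07  -0.304 -1.413  2.4    0.25   0.201 -2.351]
t 4.65 pos [0.4333 0.0809 0.3002] z [ 0.625 -0.091 -0.775]
twist [ 0.0207  0.0665 -0.0022]
shift(tool axes after twist) [-0.1048 -0.227   0.0789]
[[ 61.64812761 276.03194753]
 [ 66.05540251 277.72505146]]
```

View pics/w1.png

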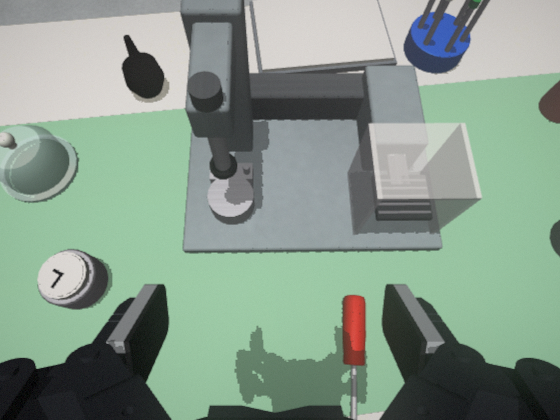

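```bash
python3 - <<'E'
from h import *
go([.42,-.2,.36]); r=R.from_euler('xyz',bot.observe()['tool_rot']); print(r.inv().apply([-.168,-.372,-.03]).round(4))
print((r.inv()*R.from_euler('xyz',[np.pi,0,.416])).as_rotvec())
E
```

```text
t 4.65 pos [0.4333 0.0809 0.3002] z [ 0.625 -0.091 -0.775]
shift(tool axes after twist) [ 0.0527  0.2811 -0.0292]
[-0.115   0.3898 -0.0479]
[ 0.19879321 -0.66256961 -0.51686995]
```

>>> apply_moves(claw=[0.085, 0.085, 0.085, 0.085, 0.085, 0.085, 0.085, 0.085, 0.085, 0.085, 0.085, 0.085, 0.085, 0.085, 0.085, 0.085], xyz=[[0.0075, 0.04, -0.0042], [0.0075, 0.04, -0.0042], [0.0075, 0.04, -0.0042], [0.0075, 0.04, -0.0042], [0.0075, 0.04, -0.0042], [0.0075, 0.04, -0.0042], [0.0075, 0.04, -0.0042], [-0.012, 0.043, -0.0053], [-0.012, 0.043, -0.0053], [-0.012, 0.043, -0.0053], [-0.012, 0.043, -0.0053], [-0.012, 0.043, -0.0053], [-0.012, 0.043, -0.0053], [-0.012, 0.043, -0.0053], [-0.012, 0.043, -0.0053], [-0.012, 0.043, -0.0053]], twist=[[0, 0, 0], [0, 0, 0], [0, 0, 0], [0, 0, 0], [0, 0, 0], [0, 0, 0], [0, 0, 0], [0, 0, 0], [0, 0, 0], [0, 0, 0], [0, 0, 0], [0, 0, 0], [0, 0, 0], [0, 0, 0], [0, 0, 0], [0, 0, 0]])

```text
clock: 6.25
position: [0.3161, -0.3527, 0.3304]
tool_rot: [3.116, -0.694, -0.116]
force: [1.0, 0.3, 0.6]
grip_width: 0.0845
finger_force: 0.0
```

```bash
python3 - <<'E'
from h import *
print(bot.observe()['qpos'].round(3)); go([.252,-.572,.34],R.from_euler('xyz',[np.pi,0,.416]))
E
```

```text
[-0.379 -0.29   1.27   2.278 -0.441  0.48  -0.399]
t 6.25 pos [ 0.3161 -0.3527  0.3304] z [ 0.632 -0.099 -0.769]
twist [ 0.2083 -0.6709 -0.5191]
shift(tool axes after twist) [-0.1472  0.1747 -0.0096]
```

>>> apply_moves(claw=[0.085, 0.085, 0.085, 0.085, 0.085, 0.085, 0.085, 0.085, 0.085, 0.085, 0.085, 0.085], xyz=[[0, 0, 0], [0, 0, 0], [0, 0, 0], [0, 0, 0], [0, 0, 0], [0, 0, 0], [-0.0245, 0.029, 0], [-0.0245, 0.029, 0], [-0.0245, 0.029, 0], [-0.0245, 0.029, 0], [-0.0245, 0.029, 0], [-0.0245, 0.029, 0]], twist=[[0.0347, -0.1118, -0.0865], [0.0347, -0.1118, -0.0865], [0.0347, -0.1118, -0.0865], [0.0347, -0.1118, -0.0865], [0.0347, -0.1118, -0.0865], [0.0347, -0.1118, -0.0865], [0, 0, 0], [0, 0, 0], [0, 0, 0], [0, 0, 0], [0, 0, 0], [0, 0, 0]])

```text
clock: 7.45
position: [0.1776, -0.4438, 0.3951]
tool_rot: [3.019, -0.061, 0.389]
force: [1.2, -0.0, 0.1]
grip_width: 0.0847
finger_force: 0.0
```

```bash
python3 - <<'E'
from h import *
print(bot.observe()['qpos'].round(3)); go([.252,-.572,.34],R.from_euler('xyz',[np.pi,0,.416]))
E
```

```text
[-0.57  -0.304  1.423  1.855  0.302  1.207 -0.41 ]
t 7.45 pos [ 0.1776 -0.4438  0.3951] z [ 0.102 -0.091 -0.991]
twist [ 0.1238 -0.0589 -0.0309]
shift(tool axes after twist) [0.0162 0.1473 0.0551]
```

```bash
cat > kin.py <<'E'
import numpy as np, itertools
from scipy.spatial.transform import Rotation as R
from scipy.optimize import least_squares
D=[([1.08482064,.52139793,-.0362505,1.59950846,.02118523,1.02108701,-.11280227],[.25238896,-.57176477,.23128959],[-3.14157684,0,.41568]),
([1.206,-.156,-.614,2.33,-1.071,.451,-.238],[.4198,-.1965,.3596],[3.14,-.751,-.111]),
([1.07,-.304,-1.413,2.4,.25,.201,-2.351],[.4333,.0809,.3002],[3.123,-.684,-.114]),
([-.379,-.29,1.27,2.278,-.441,.48,-.399],[.3161,-.3527,.3304],[3.116,-.694,-.116]),
([-.57,-.304,1.423,1.855,.302,1.207,-.41],[.1776,-.4438,.3951],[3.019,-.061,.389])]
def fk(q,p,s):
    q0,d1,a,b,c,ea,t,e1=p[:8]
    r=R.from_euler('z',q0); x=np.zeros(3)
    seq='zyzyzyz'; L=[(e1,0,d1),(0,0,0),(ea,0,a),(-ea,0,0),(0,0,b),(0,0,0),(0,0,c)]
    for i in range(7):
        r=r*R.from_euler(seq[i],s[i]*q[i]); x=x+r.apply(L[i])
    return x,r*R.from_euler('z',t)
if __name__=='__main__':
    best=[]
    for sg in itertools.product([1,-1],repeat=4):
        s=[sg[0],1,sg[1],1,sg[2],1,sg[3]]
        def res(p):
            o=[]
            for q,x,e in D:
                X,r=fk(q,p,s); o+=list((X-x)*3)+list((r.inv()*R.from_euler('xyz',e)).as_rotvec())
            return o
        for q0 in (-2.24,0):
          for t in (0,1.57,3.14,-1.57):
            m=least_squares(res,[q0,.35,.4,.4,.25,0,t,0]); best.append((m.cost,s,m.x.round(4).tolist()))
    best.sort(key=lambda b:b[0]); 
    for b in best[:3]: print(b)
E
python3 kin.py
```

```text
(np.float64(0.013909328618757677), [-1, 1, -1, 1, -1, 1, -1], [-0.0806, 0.3293, 0.5128, 0.449, 0.2996, -0.0055, 1.5019, -0.0051])
(np.float64(0.013909328618757776), [-1, 1, -1, 1, -1, 1, -1], [-0.0806, 0.3293, 0.5128, 0.449, 0.2996, -0.0055, 1.5019, -0.0051])
(np.float64(0.013909328618758024), [-1, 1, -1, 1, -1, 1, -1], [-0.0806, 0.3293, 0.5128, 0.449, 0.2996, -0.0055, 1.5019, -0.0051])
```

```bash
cat > kin2.py <<'E'
from kin import *
S=[-1,1,-1,1,-1,1,-1]
lo=np.array([-2.91,-.3,-1.5,.17,-1.26,.16,-2.52]);hi=np.array([2.91,2.13,1.42,2.43,4.41,1.93,2.52])
def fk2(q,p):
    r=R.from_euler('z',p[0]); x=np.zeros(3); seq='zyzyzyz'; off=p[13:16]
    L=[(p[7],p[8],p[1]),(0,0,0),(p[5],p[9],p[2]),(p[6],0,0),(p[10],p[11],p[3]),(0,0,0),(0,0,p[4])]
    for i in range(7):
        qq=S[i]*q[i]+(off[i//2-1] if i in (2,4) else 0)
        r=r*R.from_euler(seq[i],qq); x=x+r.apply(L[i])
    return x,r*R.from_euler('z',p[12])
def res(p):
    o=[]
    for q,x,e in D:
        X,r=fk2(q,p); o+=list((X-x)*3)+list((r.inv()*R.from_euler('xyz',e)).as_rotvec())
    return np.r_[o,np.array(p[5:12])*.01,np.array(p[13:])*.01]
P0=[-.08,.33,.51,.45,.3]+[0]*7+[1.5,0,0,0]
P=least_squares(res,P0).x
def ik(x,r,q0,w=.02):
    f=lambda q:np.r_[(fk2(q,P)[0]-x)*5,(fk2(q,P)[1].inv()*r).as_rotvec(),w*(q-np.array(q0))]
    m=least_squares(f,np.clip(q0,lo+.01,hi-.01),bounds=(lo,hi)); return m.x,np.abs(f(m.x)[:6]).max()
if __name__=='__main__':
    print(P.round(4)); print(np.round(res(P)[:30].reshape(5,6),3))
    from h import tool
    q0=[-.6,.5,0,1.7,0,.6,0]
    for n,c in dict(clock=(.516,.3,.02),anvil=(.591,.112,.06),pre=(.44,.31,.17),tread=(.55,-.085,.063)).items():
        for fl in (0,1):
          for s in (.5,.75):
            T=tool(s)*R.from_euler('z',np.pi*fl); q,e=ik(np.array(c),T,q0); print(n,fl,s,q.round(2),round(e,4))
E
python3 kin2.py
```

```text
[ 6.0000e-04  3.2000e-01  5.2890e-01  4.2080e-01  3.2660e-01  3.0000e-04
 -2.0000e-04  0.0000e+00 -2.1100e-02 -3.7400e-02  2.0000e-04 -4.0000e-04
  1.5697e+00 -1.2000e-03  6.0000e-04  0.0000e+00]
[[ 0.     0.     0.    -0.     0.     0.   ]
 [-0.     0.    -0.    -0.001 -0.    -0.   ]
 [ 0.    -0.    -0.     0.     0.    -0.001]
 [-0.    -0.     0.     0.    -0.     0.001]
 [ 0.     0.    -0.    -0.     0.    -0.   ]]
clock 0 0.5 [-1.36  0.93  0.74  2.09 -1.26  0.16 -1.38] 0.0431
clock 0 0.75 [-1.62  1.17  0.95  2.09 -1.26  0.16 -1.64] 0.1575
clock 1 0.5 [-0.69  0.74 -0.21  2.1   1.6   0.53 -0.88] 0.0025
clock 1 0.75 [-0.67  0.85 -0.38  2.19  1.9   0.95 -1.25] 0.0021
anvil 0 0.5 [-0.86  0.74  0.61  2.11 -1.26  0.16 -0.91] 0.0931
anvil 0 0.75 [-1.1   0.88  0.83  2.11 -1.26  0.16 -1.1 ] 0.2416
anvil 1 0.5 [-0.12  0.66 -0.39  2.16  1.79  0.47 -0.63] 0.0031
anvil 1 0.75 [-0.04  0.78 -0.59  2.3   2.21  0.92 -1.03] 0.0021
pre 0 0.5 [-1.79  0.76  1.19  2.21 -0.9   0.38 -1.71] 0.0012
pre 0 0.75 [-1.93  0.91  1.21  2.31 -1.26  0.16 -1.52] 0.0104
pre 1 0.5 [-1.09  0.39  0.12  2.18  0.91  0.51 -0.32] 0.0015
pre 1 0.75 [-1.01  0.45 -0.17  2.28  1.44  0.78 -0.96] 0.0016
tread 0 0.5 [-0.19  0.59  0.3   2.18 -1.26  0.16 -0.41] 0.1634
tread 0 0.75 [-0.13  0.57  0.25  2.17 -1.26  0.16 -0.38] 0.387
tread 1 0.5 [ 0.58  0.68 -0.72  2.28  2.04  0.49 -0.41] 0.0035
tread 1 0.75 [ 0.77  0.91 -0.99  2.43  2.44  0.96 -0.63] 0.0058
```

```bash
cat > sim.py <<'E'
from kin2 import *
def sim(q,rows):
    x,r=fk2(q,P)
    for n,sh,tw in rows:
        for _ in range(n):
            x=x+r.apply(sh); r=r*R.from_rotvec(tw); q,e=ik(x,r,q,.05)
            if e>.02: x,r=fk2(q,P)
        print(n,q.round(2),x.round(3),r.as_matrix()[:,2].round(2),'err',round(e,3))
    return q
E
python3 - <<'E'
from sim import *
from h import bot
q=bot.observe()['qpos']
sim(q,[(1,[0,0,0],[.124,-.059,-.03]),(16,[.048,0,0],[0,0,-.1])])
sim(q,[(1,[0,0,0],[.124,-.059,-.03]),(3,[0,.035,0],[0,0,0]),(16,[.049,0,0],[0,0,-.085])])
E
```

```text
1 [-0.61 -0.3   1.42  1.84  0.34  1.28 -0.43] [ 0.174 -0.434  0.399] [ 0.03 -0.08 -1.  ] err 0.085
16 [-2.32 -0.3   1.42  1.96  0.53  1.2  -0.63] [0.425 0.196 0.358] [ 0.19 -0.06 -0.98] err 0.039
1 [-0.61 -0.3   1.42  1.84  0.34  1.28 -0.43] [ 0.174 -0.434  0.399] [ 0.03 -0.08 -1.  ] err 0.085
3 [-0.62 -0.3   1.42  1.81  0.45  1.12 -0.47] [ 0.204 -0.501  0.425] [ 0.11 -0.28 -0.95] err 0.071
16 [-2.22 -0.3   1.42  2.16  0.98  1.01 -1.03] [0.502 0.113 0.329] [ 0.49 -0.17 -0.85] err 0.038
```

```bash
cat > srch.py <<'E'
from sim import *
from h import bot
q0=bot.observe()['qpos']; x0,r0=fk2(q0,P)
def track(q,x1,r1,n):
    xa,ra=fk2(q,P); d=(ra.inv()*r1).as_rotvec(); emax=0
    for i in range(1,n+1):
        q,e=ik(xa+(x1-xa)*i/n,ra*R.from_rotvec(d*i/n),q,.05); emax=max(emax,e)
    return q,emax,e
if __name__=='__main__':
    for az in (-1.6,-1.2,-.8,-.4,0):
        for rad in (.6,.75):
            for z in (.3,.6):
                r1=R.from_euler('xyz',[np.pi,0,az+1.57]); q,em,e=track(q0,np.array([rad*np.cos(az),rad*np.sin(az),z]),r1,14)
                print(az,rad,z,q.round(2),round(em,2),round(e,3))
E
timeout 300 python3 srch.py
```

```text
-1.6 0.6 0.3 [-0.17 -0.3   1.42  2.06  0.59  0.81 -0.65] 0.4 0.4
-1.6 0.6 0.6 [-0.32 -0.3   1.42  1.38  0.43  1.52 -0.42] 0.31 0.306
-1.6 0.75 0.3 [-0.17 -0.3   1.42  2.04  0.79  0.66 -0.79] 0.77 0.766
-1.6 0.75 0.6 [-0.28 -0.3   1.42  1.49  0.57  1.13 -0.48] 0.62 0.623
-1.2 0.6 0.3 [-0.57 -0.3   1.42  2.06  0.59  0.81 -0.65] 0.4 0.4
-1.2 0.6 0.6 [-0.72 -0.3   1.42  1.38  0.43  1.52 -0.42] 0.31 0.306
-1.2 0.75 0.3 [-0.57 -0.3   1.42  2.04  0.79  0.66 -0.79] 0.71 0.714
-1.2 0.75 0.6 [-0.68 -0.3   1.42  1.49  0.57  1.13 -0.48] 0.62 0.623
-0.8 0.6 0.3 [-0.97 -0.3   1.42  2.06  0.59  0.81 -0.65] 0.4 0.4
-0.8 0.6 0.6 [-1.12 -0.3   1.42  1.38  0.43  1.52 -0.42] 0.31 0.306
-0.8 0.75 0.3 [-0.97 -0.3   1.42  2.04  0.79  0.66 -0.79] 0.62 0.62
-0.8 0.75 0.6 [-1.08 -0.3   1.42  1.49  0.57  1.13 -0.48] 0.62 0.623
-0.4 0.6 0.3 [-1.37 -0.3   1.42  2.06  0.59  0.81 -0.65] 0.4 0.4
-0.4 0.6 0.6 [-1.52 -0.3   1.42  1.38  0.43  1.52 -0.42] 0.31 0.306
-0.4 0.75 0.3 [-1.37 -0.3   1.42  2.04  0.79  0.66 -0.79] 0.71 0.706
-0.4 0.75 0.6 [-1.48 -0.3   1.42  1.49  0.57  1.13 -0.48] 0.62 0.623
0 0.6 0.3 [-1.77 -0.3   1.42  2.06  0.59  0.81 -0.65] 0.4 0.4
0 0.6 0.6 [-0.53  0.45  0.85  0.96 -0.35  1.86  0.16] 0.0 0.001
0 0.75 0.3 [-1.77 -0.3   1.42  2.04  0.79  0.66 -0.79] 0.77 0.766
0 0.75 0.6 [-0.19  0.71  0.45  0.44 -0.32  1.93  0.02] 0.1 0.095
```

```bash
cat > s2.py <<'E'
from srch import *
from h import tool
for az in (.1,.4):
    for rad in (.45,.6):
        for z in (.5,.65):
            r1=R.from_euler('xyz',[np.pi,0,az+1.57]); q,em,e=track(q0,np.array([rad*np.cos(az),rad*np.sin(az),z]),r1,16)
            print(az,rad,z,q.round(2),round(em,2),round(e,3))
            if e<.02:
                q,em,e=track(q,np.array([.44,.31,.2]),tool(.77)*R.from_euler('z',np.pi),16); print('   B',q.round(2),round(em,2),round(e,3))
E
timeout 400 python3 s2.py
```

```text
0.1 0.45 0.5 [-0.75  0.04  0.55  1.59 -0.02  1.52 -0.1 ] 0.0 0.0
   B [-1.3   0.4   0.18  2.28  1.34  0.67 -0.86] 0.0 0.001
0.1 0.45 0.65 [-0.67  0.08  0.5   1.19 -0.04  1.88 -0.08] 0.0 0.001
   B [-1.2   0.39  0.06  2.28  1.35  0.72 -0.87] 0.0 0.001
0.1 0.6 0.5 [-0.68  0.41  0.78  1.24 -0.28  1.6   0.15] 0.0 0.001
   B [-1.73  0.52  0.77  2.3   1.2   0.38 -0.76] 0.0 0.003
0.1 0.6 0.65 [-0.48  0.41  0.58  0.82 -0.24  1.93  0.06] 0.03 0.034
0.4 0.45 0.5 [-0.58  0.05  0.05  1.58 -0.    1.52 -0.13] 0.0 0.0
   B [-1.03  0.39 -0.15  2.27  1.38  0.8  -0.88] 0.0 0.001
0.4 0.45 0.65 [-0.53  0.09 -0.    1.17  0.    1.88 -0.13] 0.0 0.0
   B [-0.95  0.4  -0.24  2.27  1.39  0.84 -0.88] 0.0 0.001
0.4 0.6 0.5 [-0.75  0.35  0.38  1.23 -0.13  1.58  0.01] 0.0 0.001
   B [-1.38  0.41  0.29  2.29  1.33  0.63 -0.86] 0.0 0.002
0.4 0.6 0.65 [-0.67  0.39  0.35  0.8  -0.14  1.93 -0.01] 0.03 0.032
```

```bash
cat > screw.py <<'E'
from sim import *
from h import bot,tool
from scipy.linalg import expm
def rows(q,x1,r1,n):
    x,r=fk2(q,P); tw=(r.inv()*r1).as_rotvec()/n
    D_=r.inv().apply(np.array(x1)-x); M=np.zeros((3,3)); a=R.identity()
    for i in range(n): M+=a.as_matrix(); a=a*R.from_rotvec(tw)
    return n,np.linalg.solve(M,D_).round(4),tw.round(4)
E
cat > t.py <<'E'
from screw import *
q=bot.observe()['qpos']
A=rows(q,[.414,.175,.5],R.from_euler('xyz',[np.pi,0,1.97]),18); print(A); q=sim(q,[(6,)+A[1:]]*3)
B=rows(q,[.44,.31,.2],tool(.77)*R.from_euler('z',np.pi),12); print(B); q=sim(q,[(6,)+B[1:]]*2)
E
python3 t.py
```

```text
(18, array([ 0.0408, -0.0025, -0.0054]), array([ 0.008 ,  0.0027, -0.0879]))
6 [-1.   -0.22  1.37  1.78  0.24  1.32 -0.34] [ 0.365 -0.291  0.436] [ 0.09 -0.04 -1.  ] err 0.001
6 [-1.47 -0.12  1.39  1.7   0.14  1.41 -0.23] [ 0.451 -0.065  0.469] [ 0.05 -0.01 -1.  ] err 0.001
6 [-2.12 -0.18  1.42  1.62  0.18  1.55 -0.31] [0.413 0.175 0.5  ] [-0. -0. -1.] err 0.003
(12, array([0.0144, 0.0069, 0.0226]), array([-0.0338, -0.0578, -0.0838]))
6 [-2.56 -0.3   1.42  2.01  0.76  1.22 -0.51] [0.415 0.254 0.359] [ 0.38 -0.11 -0.92] err 0.037
6 [-2.61 -0.3   1.42  2.43  1.42  0.8  -0.69] [0.404 0.289 0.273] [ 0.62  0.19 -0.76] err 0.109
```

```bash
cat > t.py <<'E'
from screw import *
q=q00=bot.observe()['qpos']
x,r=fk2(q,P)
for mid in ([.414,.175,.5],[.38,.2,.5],[.3,.3,.55]):
    print('mid',mid); q=q00
    A=(16,(r.inv().apply(np.array(mid)-x)/16).round(4),np.zeros(3)); print(A); q=sim(q,[(4,)+A[1:]]*4)
    B=rows(q,mid,R.from_euler('xyz',[np.pi,0,2.2]),13); print(B); q=sim(q,[B])
    B=rows(q,[.44,.31,.2],tool(.77)*R.from_euler('z',np.pi),12); print(B); q=sim(q,[(6,)+B[1:]]*2)
E
python3 t.py
```

```text
mid [0.414, 0.175, 0.5]
(16, array([ 0.0287, -0.0294, -0.0085]), array([0., 0., 0.]))
4 [-0.15 -0.3   0.66  1.99  0.22  1.26 -0.74] [ 0.237 -0.289  0.421] [ 0.1  -0.09 -0.99] err 0.001
4 [-0.08 -0.29  0.17  1.99  0.13  1.33 -1.12] [ 0.296 -0.134  0.448] [ 0.1  -0.09 -0.99] err 0.0
4 [-0.2  -0.18 -0.11  1.85  0.1   1.4  -1.51] [0.355 0.021 0.474] [ 0.1  -0.09 -0.99] err 0.0
4 [-0.35  0.03 -0.29  1.6   0.14  1.48 -1.83] [0.414 0.176 0.5  ] [ 0.1  -0.09 -0.99] err 0.0
(13, array([-0.0001,  0.    ,  0.    ]), array([ 0.0109,  0.0052, -0.1393]))
13 [-0.27  0.06 -0.28  1.56  0.02  1.52  0.08] [0.414 0.175 0.5  ] [ 0.  0. -1.] err 0.0
(12, array([0.0131, 0.0082, 0.0231]), array([-0.0266, -0.0603, -0.0657]))
6 [-0.5   0.09 -0.46  1.95  0.49  1.04 -0.16] [0.414 0.255 0.355] [ 0.36 -0.12 -0.92] err 0.001
6 [-0.78  0.42 -0.46  2.26  1.41  0.93 -0.88] [0.44 0.31 0.2 ] [ 0.69 -0.08 -0.72] err 0.001
mid [0.38, 0.2, 0.5]
(16, array([ 0.0273, -0.0316, -0.0088]), array([0., 0., 0.]))
4 [-0.06 -0.3   0.59  2.    0.2   1.26 -0.72] [ 0.228 -0.283  0.421] [ 0.1  -0.09 -0.99] err 0.002
4 [ 0.27 -0.3  -0.0
[... 880 characters left out ...]
 -0.29  1.93 -0.05  1.5  -0.98] [ 0.251 -0.08   0.474] [ 0.01 -0.04 -1.  ] err 0.016
4 [ 0.18 -0.24 -0.55  1.76 -0.08  1.59 -1.55] [0.286 0.104 0.52 ] [ 0.01 -0.04 -1.  ] err 0.0
4 [-0.08  0.07 -0.87  1.41  0.09  1.7  -2.12] [0.32  0.287 0.566] [ 0.01 -0.04 -1.  ] err 0.001
(13, array([ 0.0005, -0.0021,  0.0012]), array([ 0.0021,  0.0026, -0.1396]))
13 [ 0.02  0.05 -0.99  1.47  0.04  1.64 -0.33] [0.3  0.3  0.55] [ 0.  0. -1.] err 0.0
(12, array([0.001 , 0.0039, 0.0318]), array([-0.0266, -0.0603, -0.0656]))
6 [-0.17  0.15 -1.07  1.93  0.57  1.2  -0.43] [0.34  0.309 0.363] [ 0.36 -0.12 -0.92] err 0.001
6 [-0.44  0.52 -0.89  2.25  1.47  1.14 -0.88] [0.44 0.31 0.2 ] [ 0.69 -0.08 -0.72] err 0.001
```

First option it is: straight line, then turn in place.

>>> apply_moves(claw=[0.085, 0.085, 0.085, 0.085, 0.085, 0.085, 0.085, 0.085, 0.085, 0.085, 0.085, 0.085, 0.085, 0.085, 0.085, 0.085], xyz=[[0.0287, -0.0294, -0.0085], [0.0287, -0.0294, -0.0085], [0.0287, -0.0294, -0.0085], [0.0287, -0.0294, -0.0085], [0.0287, -0.0294, -0.0085], [0.0287, -0.0294, -0.0085], [0.0287, -0.0294, -0.0085], [0.0287, -0.0294, -0.0085], [0.0287, -0.0294, -0.0085], [0.0287, -0.0294, -0.0085], [0.0287, -0.0294, -0.0085], [0.0287, -0.0294, -0.0085], [0.0287, -0.0294, -0.0085], [0.0287, -0.0294, -0.0085], [0.0287, -0.0294, -0.0085], [0.0287, -0.0294, -0.0085]], twist=[[0, 0, 0], [0, 0, 0], [0, 0, 0], [0, 0, 0], [0, 0, 0], [0, 0, 0], [0, 0, 0], [0, 0, 0], [0, 0, 0], [0, 0, 0], [0, 0, 0], [0, 0, 0], [0, 0, 0], [0, 0, 0], [0, 0, 0], [0, 0, 0]])

```text
clock: 9.05
position: [0.4044, 0.1453, 0.4965]
tool_rot: [3.018, -0.063, 0.388]
force: [0.3, -1.4, 0.1]
grip_width: 0.0851
finger_force: 0.0
```

```bash
cat > t.py <<'E'
from screw import *
q=bot.observe()['qpos']; print(q.round(2),fk2(q,P)[0].round(3))
B=rows(q,[.414,.175,.5],R.from_euler('xyz',[np.pi,0,2.2]),13); print(B); q=sim(q,[B])
B=rows(q,[.44,.31,.2],tool(.77)*R.from_euler('z',np.pi),12); print(B); q=sim(q,[(6,)+B[1:]]*2)
E
python3 t.py
```

```text
[-0.23 -0.01 -0.35  1.65  0.13  1.46 -1.78] [0.405 0.146 0.497]
(13, array([ 0.0027, -0.0001, -0.0002]), array([ 0.0111,  0.0052, -0.1394]))
13 [-0.2   0.06 -0.36  1.56  0.02  1.52  0.07] [0.414 0.175 0.5  ] [ 0.  0. -1.] err 0.0
(12, array([0.0131, 0.0082, 0.023 ]), array([-0.0266, -0.0604, -0.0656]))
6 [-0.43  0.1  -0.53  1.95  0.5   1.05 -0.17] [0.414 0.255 0.354] [ 0.36 -0.12 -0.92] err 0.001
6 [-0.73  0.42 -0.52  2.26  1.42  0.96 -0.89] [0.44 0.31 0.2 ] [ 0.69 -0.08 -0.72] err 0.001
```

>>> apply_moves(claw=[0.085, 0.085, 0.085, 0.085, 0.085, 0.085, 0.085, 0.085, 0.085, 0.085, 0.085, 0.085, 0.085], xyz=[[0.0027, 0, 0], [0.0027, 0, 0], [0.0027, 0, 0], [0.0027, 0, 0], [0.0027, 0, 0], [0.0027, 0, 0], [0.0027, 0, 0], [0.0027, 0, 0], [0.0027, 0, 0], [0.0027, 0, 0], [0.0027, 0, 0], [0.0027, 0, 0], [0.0027, 0, 0]], twist=[[0.0111, 0.0052, -0.1394], [0.0111, 0.0052, -0.1394], [0.0111, 0.0052, -0.1394], [0.0111, 0.0052, -0.1394], [0.0111, 0.0052, -0.1394], [0.0111, 0.0052, -0.1394], [0.0111, 0.0052, -0.1394], [0.0111, 0.0052, -0.1394], [0.0111, 0.0052, -0.1394], [0.0111, 0.0052, -0.1394], [0.0111, 0.0052, -0.1394], [0.0111, 0.0052, -0.1394], [0.0111, 0.0052, -0.1394]])

```text
clock: 10.35
position: [0.4146, 0.1725, 0.4966]
tool_rot: [-3.141, 0.0, 2.206]
force: [-0.5, -0.4, 0.5]
grip_width: 0.0851
finger_force: 0.0
```

```bash
cat > t.py <<'E'
from screw import *
s=bot.observe(); q=s['qpos']; print(q.round(2),s['clock'],s['tool_rot'].round(3))
B=rows(q,[.44,.31,.2],tool(.77)*R.from_euler('z',np.pi),12); print(B); q=sim(q,[(6,)+B[1:]]*2)
E
python3 t.py
```

```text
[-0.2   0.06 -0.34  1.57  0.02  1.51  0.09] 10.35 [-3.141  0.     2.206]
(12, array([0.0131, 0.0084, 0.0227]), array([-0.0264, -0.0605, -0.0651]))
6 [-0.44  0.1  -0.52  1.95  0.5   1.04 -0.16] [0.415 0.254 0.353] [ 0.36 -0.12 -0.92] err 0.001
6 [-0.74  0.42 -0.51  2.26  1.41  0.95 -0.88] [0.44 0.31 0.2 ] [ 0.69 -0.08 -0.72] err 0.001
```

>>> apply_moves(claw=[0.085, 0.085, 0.085, 0.085, 0.085, 0.085, 0.085, 0.085, 0.085, 0.085, 0.085, 0.085], xyz=[[0.0131, 0.0084, 0.0227], [0.0131, 0.0084, 0.0227], [0.0131, 0.0084, 0.0227], [0.0131, 0.0084, 0.0227], [0.0131, 0.0084, 0.0227], [0.0131, 0.0084, 0.0227], [0.0131, 0.0084, 0.0227], [0.0131, 0.0084, 0.0227], [0.0131, 0.0084, 0.0227], [0.0131, 0.0084, 0.0227], [0.0131, 0.0084, 0.0227], [0.0131, 0.0084, 0.0227]], twist=[[-0.0264, -0.0605, -0.0651], [-0.0264, -0.0605, -0.0651], [-0.0264, -0.0605, -0.0651], [-0.0264, -0.0605, -0.0651], [-0.0264, -0.0605, -0.0651], [-0.0264, -0.0605, -0.0651], [-0.0264, -0.0605, -0.0651], [-0.0264, -0.0605, -0.0651], [-0.0264, -0.0605, -0.0651], [-0.0264, -0.0605, -0.0651], [-0.0264, -0.0605, -0.0651], [-0.0264, -0.0605, -0.0651]])

```text
clock: 11.55
position: [0.4415, 0.3096, 0.1995]
tool_rot: [-3.138, 0.774, 3.029]
force: [1.3, -0.3, -0.2]
grip_width: 0.0852
finger_force: 0.0
```

```bash
cat > t.py <<'E'
from screw import *
from h import *
s=bot.observe(); q=s['qpos']; print(q.round(2),s['clock'],s['position'].round(4))
f=save('wrist','w2.png')
for n in ['clock','dial_top']: print(n,[(np.round(d['position'],3).tolist(),round(d['score'],2)) for d in bot.find_in('wrist',n)[:3]])
C=np.array([.516,.300,.003]); 
print(proj(f,[C+[0,0,.0495],C+[0,0,.04],C]).round(1))
T=tool(.77)*R.from_euler('z',np.pi); z=T.as_matrix()[:,2]
h=np.array([np.cos(PSI),np.sin(PSI),0])
tgt=C+h*.004+[0,0,.008]
go(tgt-z*.11,T); go(tgt,T)
B=rows(q,tgt-z*.11,T,4);print(B);q=sim(q,[B]);B=rows(q,tgt,T,6);print(B);sim(q,[B])
E
python3 t.py
```

```text
[-0.75  0.43 -0.5   2.26  1.42  0.96 -0.89] 11.55 [0.4415 0.3096 0.1995]
clock [([0.495, 0.306, 0.04], 0.78)]
dial_top [([0.509, 0.301, 0.053], 0.65), ([0.624, 0.1, 0.032], 0.49)]
[[274.  128.4]
 [274.1 119. ]
 [274.3  82. ]]
t 11.7 pos [0.4405 0.3086 0.1987] z [ 0.69  -0.087 -0.719]
twist [-0.0091 -0.0013 -0.001 ]
shift(tool axes after twist) [ 0.0733 -0.0001  0.0804]
t 11.7 pos [0.4405 0.3086 0.1987] z [ 0.69  -0.087 -0.719]
twist [-0.0091 -0.0013 -0.001 ]
shift(tool axes after twist) [ 7.330e-02 -1.000e-04  1.904e-01]
(4, array([ 0.0184, -0.0003,  0.0201]), array([-0.0013,  0.001 ,  0.    ]))
4 [-0.77  0.68 -0.47  2.3   1.7   1.01 -1.22] [0.444 0.308 0.09 ] [ 0.69 -0.08 -0.72] err 0.0
(6, array([0.    , 0.    , 0.0184]), array([-0.0001, -0.0001,  0.    ]))
6 [-0.67  0.88 -0.38  2.19  1.94  0.99 -1.28] [0.52  0.299 0.011] [ 0.69 -0.08 -0.72] err 0.0
```

View pics/w2.png

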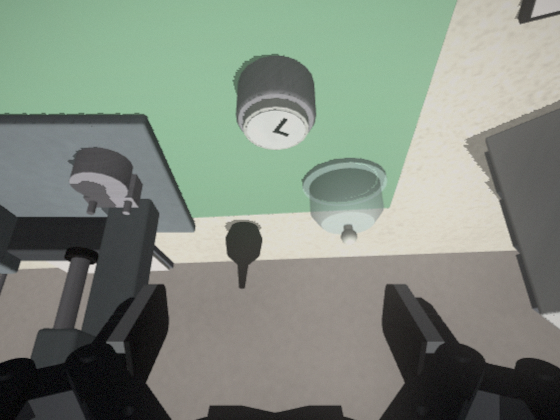

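```bash
cat >> h.py <<'E'
Q=np.array([.5796,.0126,-.1122])
def press(x,y,z,q=Q): return np.array([np.cos(q[2])*x-np.sin(q[2])*y+q[0],np.sin(q[2])*x+np.cos(q[2])*y+q[1],z+.003])
E
python3 - <<'E'
from h import *
f=bot.grab_frame('wrist'); np.save('w2view.npy',np.r_[np.array(f['view']).ravel(),f['vfov'],f['cx'],f['cy']])
im=cv2.convertScaleAbs(f['img'][:,:,::-1],alpha=1.5)[90:270,0:240]; k=3.3; im=cv2.resize(im,None,fx=k,fy=k,interpolation=cv2.INTER_CUBIC)
a=np.linspace(0,2*np.pi,60)
def dots(L,c):
    for p in L:
        u=(proj(f,press(*p))[0]-[0,90])*k; cv2.circle(im,tuple(int(v) for v in u),2,c,-1)
dots([(.028*np.cos(t),.1+.028*np.sin(t),.044) for t in a],(0,0,255))
dots([(.0305+.004*np.cos(t),.1+s*.019+.004*np.sin(t),.058) for t in a for s in(-1,1)],(255,0,0))
dots([(-.06,.16,.014),(.18,.16,.014)]+[(-.06,y,.014) for y in np.linspace(.16,.05,8)]+[(x,.16,.014) for x in np.linspace(-.06,.18,8)],(0,255,255))
print(im.shape); cv2.imwrite('pics/c2.png',im)
E
```

```text
(594, 792, 3)
```

View pics/c2.png

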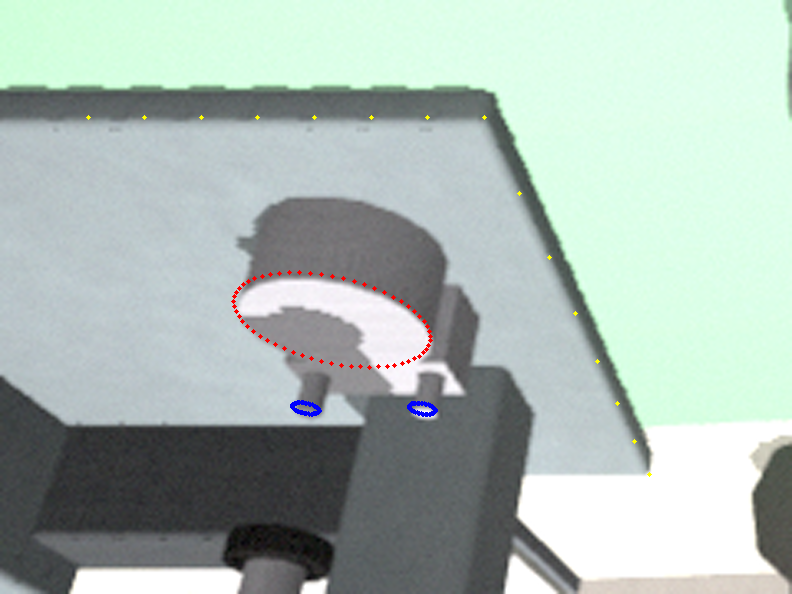

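>>> apply_moves(claw=[0.085, 0.085, 0.085, 0.085, 0.085], xyz=[[0.0184, 0, 0.02], [0.0184, 0, 0.02], [0.0184, 0, 0.02], [0.0182, 0, 0.0204], [0, 0, 0]], twist=[[-0.009, 0, 0], [0, 0, 0], [0, 0, 0], [0, 0, 0], [0, 0, 0]])

```text
clock: 12.25
position: [0.4455, 0.3082, 0.091]
tool_rot: [3.137, 0.771, 3.022]
force: [-0.3, 0.2, -0.2]
grip_width: 0.0852
finger_force: 0.0
```

```bash
cat > t.py <<'E'
from h import *
T=tool(.77)*R.from_euler('z',np.pi); h=np.array([np.cos(PSI),np.sin(PSI),0])
go(np.array([.516,.3005,.011])+h*.004,T); s=bot.observe();print(s['qpos'].round(2),s['grip_width'])
E
python3 t.py
```

```text
t 12.25 pos [0.4455 0.3082 0.091 ] z [ 0.692 -0.079 -0.717]
twist [-0.0008  0.001  -0.0056]
shift(tool axes after twist) [0.0019 0.0002 0.1095]
[-0.78  0.68 -0.46  2.3   1.69  1.   -1.23] 0.08515824652992178
```

>>> apply_moves(claw=[0.085, 0.085, 0.085, 0.085, 0.085, 0.085, 0.06, 0.06, 0.06, 0.06, 0.06, 0.06], xyz=[[0.0019, 0, 0.02], [0, 0, 0.02], [0, 0, 0.02], [0, 0, 0.02], [0, 0, 0.018], [0, 0, 0.0115], [0, 0, 0], [0, 0, 0], [0, 0, 0], [0, 0, 0], [0, 0, 0], [0, 0, 0]], twist=[[0, 0, -0.0056], [0, 0, 0], [0, 0, 0], [0, 0, 0], [0, 0, 0], [0, 0, 0], [0, 0, 0], [0, 0, 0], [0, 0, 0], [0, 0, 0], [0, 0, 0], [0, 0, 0]], force=30)

```text
clock: 13.45
position: [0.52, 0.3013, 0.0138]
tool_rot: [3.139, 0.775, 3.03]
force: [-1.5, -5.0, 9.2]
grip_width: 0.0624
finger_force: 33.0
```

```bash
cat > t.py <<'E'
from h import *
s=bot.observe(); print(s['grip_width'],s['finger_force'],s['force'].round(1))
f=save('wrist','w3.png'); T=tool(.77)*R.from_euler('z',np.pi); go(s['position']+[0,0,.055],T)
E
python3 t.py
```

```text
0.06241577595470515 33.028056621551514 [-1.5 -5.   9.2]
t 13.5 pos [0.52   0.3013 0.0138] z [ 0.695 -0.075 -0.715]
twist [0.0031 0.0047 0.0006]
shift(tool axes after twist) [-0.0383 -0.     -0.0395]
```

View pics/w3.png

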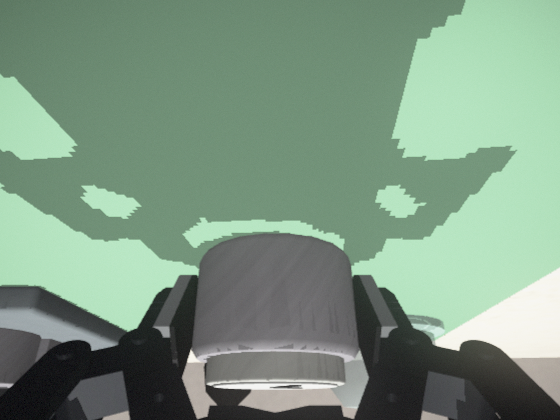

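>>> apply_moves(claw=[0.06, 0.06, 0.06, 0.06, 0.06, 0.06, 0.06], xyz=[[-0.003, 0, -0.003], [-0.007, 0, -0.007], [-0.008, 0, -0.008], [-0.008, 0, -0.008], [-0.008, 0, -0.008], [-0.005, 0, -0.0055], [0, 0, 0]], twist=[[0, 0, 0], [0, 0, 0], [0, 0, 0], [0, 0, 0], [0, 0, 0], [0, 0, 0], [0, 0, 0]], force=40)

```text
clock: 14.2
position: [0.5203, 0.3017, 0.069]
tool_rot: [3.137, 0.774, 3.03]
force: [0.1, -0.3, -3.6]
grip_width: 0.062
finger_force: 44.5
```

```bash
cat > t.py <<'E'
from h import *
s=bot.observe(); print(s['grip_width'],s['finger_force'],s['force'].round(1),s['moment'].round(2),s['qpos'].round(2))
f=save('wrist','w4.png'); a=cv2.imread('pics/w3.png')[200:420,150:420]; b=cv2.imread('pics/w4.png')[200:420,150:420]
g=bot.grab_frame('scene'); u=proj(g,s['position'])[0].astype(int); c=cv2.resize(np.ascontiguousarray(g['img'][u[1]-40:u[1]+40,u[0]-40:u[0]+40,::-1]),(260,260))
o=np.zeros((500,560,3),np.uint8); o[:220,:270]=a; o[:220,280:550]=b; o[230:490,:260]=c
cv2.imwrite('pics/c4.png',cv2.convertScaleAbs(o,alpha=1.4)); T=tool(.77)*R.from_euler('z',np.pi)
print(u)
go(None,T)
E
python3 t.py
```

```text
0.06200443283627101 44.492310136556625 [ 0.1 -0.3 -3.6] [0.1  1.19 0.04] [-0.68  0.75 -0.38  2.2   1.83  0.93 -1.17]
[387 278]
t 14.3 pos [0.5201 0.3015 0.0677] z [ 0.694 -0.074 -0.716]
twist [0.0039 0.0027 0.0011]
```

View pics/c4.png

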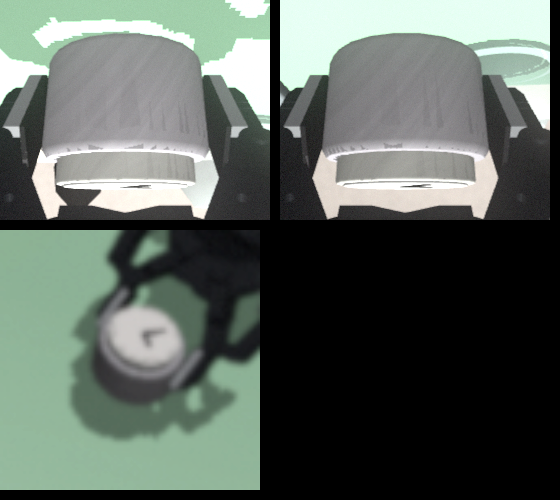

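```bash
cat > t.py <<'E'
from screw import *
from h import *
T=tool(.77)*R.from_euler('z',np.pi); h=np.array([np.cos(PSI),np.sin(PSI),0]); c=np.array([.5895,.1135,.066])
q=bot.observe()['qpos']
p1=c+h*(.004-.085); p2=c+h*(.004-.005); go(p1,T); 
B=rows(q,p1,T,8); print(B); q=sim(q,[B]); B=rows(q,p2,T,8); print(B,p2); sim(q,[B])
E
python3 t.py
```

```text
t 14.3 pos [0.5201 0.3015 0.0677] z [ 0.694 -0.074 -0.716]
twist [0.0039 0.0027 0.0011]
shift(tool axes after twist) [-0.0053 -0.179   0.0075]
(8, array([-0.0007, -0.0224,  0.001 ]), array([0.0004, 0.0004, 0.0003]))
8 [ 0.05  0.86 -0.91  2.43  2.05  1.22 -1.01] [0.515 0.125 0.065] [ 0.67 -0.11 -0.74] err 0.031
(8, array([-0.0069, -0.0003,  0.0063]), array([-0.0039, -0.0038, -0.0001])) [0.58850627 0.11361177 0.066     ]
8 [ 0.14  0.87 -0.85  2.31  2.17  1.1  -0.89] [0.588 0.114 0.066] [ 0.69 -0.08 -0.72] err 0.0
```

```bash
sed -i 's/\.004-\.085/.004-.060/' t.py; python3 t.py
```

```text
t 14.3 pos [0.5201 0.3015 0.0677] z [ 0.694 -0.074 -0.716]
twist [0.0039 0.0027 0.0011]
shift(tool axes after twist) [-0.0232 -0.179   0.0249]
(8, array([-0.003 , -0.0224,  0.0031]), array([0.0004, 0.0004, 0.0003]))
8 [-0.27  0.72 -0.43  2.43  2.23  0.94 -1.28] [0.534 0.12  0.066] [ 0.69 -0.08 -0.72] err 0.007
(8, array([-0.0048, -0.    ,  0.0047]), array([-0.0009, -0.0009, -0.0001])) [0.58850627 0.11361177 0.066     ]
8 [-0.21  0.73 -0.39  2.33  2.28  0.85 -1.2 ] [0.588 0.114 0.066] [ 0.69 -0.08 -0.72] err 0.0
```

>>> apply_moves(claw=[0.06, 0.06, 0.06, 0.06, 0.06, 0.06, 0.06, 0.06, 0.06, 0.06], xyz=[[-0.0029, -0.0224, 0.0031], [-0.0029, -0.0224, 0.0031], [-0.0029, -0.0224, 0.0031], [-0.0029, -0.0224, 0.0031], [-0.0029, -0.0224, 0.0031], [-0.0029, -0.0224, 0.0031], [-0.0029, -0.0224, 0.0031], [-0.0029, -0.0224, 0.0031], [0, 0, 0], [0, 0, 0]], twist=[[0.002, 0.002, 0.001], [0.002, 0, 0], [0, 0, 0], [0, 0, 0], [0, 0, 0], [0, 0, 0], [0, 0, 0], [0, 0, 0], [0, 0, 0], [0, 0, 0]])

```text
clock: 15.3
position: [0.5323, 0.1313, 0.0628]
tool_rot: [-3.138, 0.766, 3.033]
force: [0.4, 0.7, -3.6]
grip_width: 0.062
finger_force: 44.7
```

```bash
cat > t.py <<'E'
from screw import *
from h import *
T=tool(.77)*R.from_euler('z',np.pi); h=np.array([np.cos(PSI),np.sin(PSI),0]); c=np.array([.5895,.1135,.066])
s=bot.observe();q=s['qpos']; print(q.round(2),s['force'].round(1),s['grip_width'])
p2=c+h*(.004-.005); go(p2,T); B=rows(q,p2,T,8); print(B); sim(q,[B])
f=save('wrist','w5.png')
print(proj(f,[press(.0305,.119,.058),press(.0305,.081,.058),press(.0305,.119,.044),press(.0305,.081,.044),press(0,.1,.114)]).round(1))
E
python3 t.py
```

```text
[-0.26  0.74 -0.48  2.43  2.21  0.98 -1.26] [ 0.4  0.7 -3.6] 0.06198003584047336
t 15.3 pos [0.5323 0.1313 0.0628] z [ 0.688 -0.079 -0.721]
twist [-0.0013 -0.0044  0.0026]
shift(tool axes after twist) [-0.0438 -0.0113  0.0379]
(8, array([-0.0056, -0.0014,  0.0048]), array([-0.0003, -0.0005,  0.0005]))
8 [-0.18  0.74 -0.42  2.32  2.27  0.87 -1.17] [0.589 0.114 0.066] [ 0.69 -0.08 -0.72] err 0.0
[[284.4 324.3]
 [224.9 324.1]
 [284.2 302.5]
 [226.3 302.3]
 [248.6 426.6]]
```

View pics/w5.png

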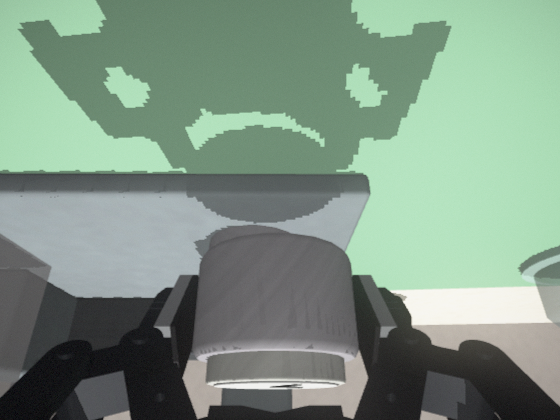

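```bash
python3 - <<'E'
from h import *
f=bot.grab_frame('wrist')
print('corner top/bot',proj(f,[press(-.06,.16,.014),press(-.06,.16,0),press(-.06,-.02,.014)]).round(1))
print('head front lower edges y83,117',proj(f,[press(-.01,.083,.184),press(-.01,.117,.184),press(.076,.083,.184),press(.076,.117,.184)]).round(1))
print('column front edges z.1,.15',proj(f,[press(.076,.075,.10),press(.076,.125,.10),press(.076,.075,.15),press(.076,.125,.15)]).round(1))
g=cv2.cvtColor(f['img'],cv2.COLOR_RGB2GRAY)
for r in (395,400,405,410): print(r,g[r,205:310:3].tolist())
for c in (330,350): print(c,g[165:205:2,c].tolist())
for r in (178,185,190,197): print(r,g[r,355:382].tolist())
E
```

```text
corner top/bot [[370.9 192.7]
 [367.7 168.5]
 [ -2.7 191.1]]
head front lower edges y83,117 [[194.3 632.8]
 [281.5 633.1]
 [221.4 556.8]
 [278.8 557. ]]
column front edges z.1,.15 [[218.3 398.5]
 [290.2 398.8]
 [212.5 486.5]
 [291.4 486.8]]
395 [172, 169, 170, 172, 173, 96, 85, 85, 87, 86, 87, 87, 88, 86, 85, 87, 87, 87, 86, 87, 89, 90, 89, 92, 90, 93, 92, 85, 86, 175, 174, 173, 171, 172, 174]
400 [170, 168, 169, 169, 169, 83, 83, 83, 84, 85, 88, 87, 87, 85, 85, 88, 88, 88, 85, 87, 88, 87, 92, 89, 90, 91, 88, 87, 77, 174, 170, 173, 173, 172, 174]
405 [170, 170, 114, 114, 116, 59, 63, 64, 61, 64, 64, 64, 67, 77, 83, 86, 86, 83, 87, 84, 87, 86, 88, 84, 87, 89, 88, 85, 79, 174, 173, 172, 173, 157, 149]
410 [172, 121, 34, 33, 38, 36, 39, 44, 36, 40, 39, 36, 40, 38, 41, 40, 41, 43, 39, 46, 70, 80, 84, 87, 87, 85, 78, 60, 41, 43, 44, 45, 44, 44, 44]
330 [132, 130, 129, 132, 119, 86, 93, 94, 95, 93, 96, 100, 98, 105, 112, 117, 129, 151, 158, 173]
350 [182, 207, 207, 132, 124, 94, 99, 97, 98, 103, 104, 105, 106, 122, 147, 165, 171, 175, 175, 173]
178 [101, 96, 101, 100, 95, 97, 100, 98, 97, 97, 122, 183, 208, 209, 208, 209, 208, 211, 209, 208, 208, 208, 208, 208, 208, 209, 209]
185 [105, 104, 104, 106, 107, 105, 106, 106, 103, 102, 101, 101, 166, 206, 208, 210, 209, 208, 208, 210, 209, 209, 209, 210, 209, 208, 210]
190 [111, 112, 112, 111, 111, 112, 113, 114, 111, 110, 107, 105, 114, 181, 211, 209, 210, 209, 211, 210, 209, 207, 208, 208, 209, 210, 210]
197 [171, 171, 172, 172, 172, 173, 173, 175, 173, 166, 160, 168, 198, 209, 210, 209, 210, 208, 210, 209, 210, 209, 209, 209, 210, 210, 209]
```

```bash
cat > t.py <<'E'
from h import *
T=tool(.77)*R.from_euler('z',np.pi); h=np.array([np.cos(PSI),np.sin(PSI),0]); c=np.array([.5902,.1125,.065])
go(c+h*(.004-.006),T); print('down',T.inv().apply([0,0,-.001]),'fwd',T.inv().apply(h*.001))
E
python3 t.py
```

```text
t 15.4 pos [0.5323 0.1329 0.0633] z [ 0.69  -0.077 -0.72 ]
twist [ 0.0006 -0.0032  0.0052]
shift(tool axes after twist) [-0.0427 -0.0138  0.039 ]
down [6.96135239e-04 2.01227923e-19 7.17910670e-04] fwd [-7.17910670e-04 -6.37485287e-20  6.96135239e-04]
```

>>> apply_moves(claw=[0.06, 0.06, 0.06, 0.06, 0.06, 0.06, 0.06, 0.06, 0.06, 0.06], xyz=[[-0.004, -0.0069, 0.002], [-0.004, -0.0069, 0.003], [-0.0055, 0, 0.0055], [-0.0055, 0, 0.0055], [-0.0055, 0, 0.0055], [-0.0055, 0, 0.0055], [-0.0055, 0, 0.0055], [-0.0042, 0, 0.0035], [-0.003, 0, 0.003], [0, 0, 0]], twist=[[0, -0.003, 0.003], [0, 0, 0.002], [0, 0, 0], [0, 0, 0], [0, 0, 0], [0, 0, 0], [0, 0, 0], [0, 0, 0], [0, 0, 0], [0, 0, 0]])

```text
clock: 16.4
position: [0.5887, 0.1111, 0.0653]
tool_rot: [-3.142, 0.77, 3.028]
force: [-0.5, 0.4, -2.3]
grip_width: 0.0621
finger_force: 44.7
```

```bash
cat >> t.py <<'E'
go(c+h*(.004-.003),T)
s=bot.observe();print(s['force'].round(1),s['moment'].round(2),s['qpos'].round(2))
E
python3 t.py
```

```text
t 16.4 pos [0.5887 0.1111 0.0653] z [ 0.692 -0.079 -0.718]
twist [-0.0011  0.0003 -0.001 ]
shift(tool axes after twist) [ 0.0007  0.0015 -0.0003]
down [6.96135239e-04 2.01227923e-19 7.17910670e-04] fwd [-7.17910670e-04 -6.37485287e-20  6.96135239e-04]
t 16.4 pos [0.5887 0.1111 0.0653] z [ 0.692 -0.079 -0.718]
twist [-0.0011  0.0003 -0.001 ]
shift(tool axes after twist) [-0.0015  0.0015  0.0018]
[-0.5  0.4 -2.3] [ 0.1   1.2  -0.01] [-0.16  0.74 -0.44  2.33  2.27  0.88 -1.16]
```

>>> apply_moves(claw=[0.06, 0.06, 0.06, 0.06, 0.06, 0.06, 0.06], xyz=[[0, 0.0013, 0], [0.0014, 0, 0.0014], [0.0014, 0, 0.0014], [0.0014, 0, 0.0014], [0.0007, 0, 0.0007], [0.0004, 0, 0.0004], [0, 0, 0]], twist=[[0, 0, 0], [0, 0, 0], [0, 0, 0], [0, 0, 0], [0, 0, 0], [0, 0, 0], [0, 0, 0]])

```text
clock: 17.1
position: [0.5882, 0.1125, 0.0579]
tool_rot: [-3.141, 0.771, 3.029]
force: [-5.9, -0.1, 5.2]
grip_width: 0.0622
finger_force: 45.7
```

>>> apply_moves(claw=[0.06, 0.06, 0.06], xyz=[[-0.0014, 0, 0.0014], [-0.0014, 0, 0.0014], [0, 0, 0]], twist=[[0, 0, 0], [0, 0, 0], [0, 0, 0]])

```text
clock: 17.4
position: [0.5925, 0.1122, 0.0579]
tool_rot: [3.142, 0.771, 3.029]
force: [-1.5, 0.7, 2.4]
grip_width: 0.062
finger_force: 45.1
```

>>> apply_moves(claw=[0.06, 0.06, 0.06], xyz=[[-0.0014, 0, 0.0014], [-0.001, 0, 0.001], [0, 0, 0]], twist=[[0, 0, 0], [0, 0, 0], [0, 0, 0]])

```text
clock: 17.7
position: [0.5943, 0.1121, 0.0578]
tool_rot: [-3.141, 0.769, 3.031]
force: [-24.1, 0.1, 22.4]
grip_width: 0.062
finger_force: 48.1
```

>>> apply_moves(claw=[0.06, 0.06, 0.066, 0.075, 0.085, 0.085, 0.085, 0.085], xyz=[[0.0007, 0, -0.0007], [0, 0, 0], [0, 0, 0], [0, 0, 0], [0, 0, 0], [0, 0, 0], [0, 0, 0], [0, 0, 0]], twist=[[0, 0, 0], [0, 0, 0], [0, 0, 0], [0, 0, 0], [0, 0, 0], [0, 0, 0], [0, 0, 0], [0, 0, 0]])

```text
clock: 18.5
position: [0.5947, 0.1118, 0.0576]
tool_rot: [-3.141, 0.77, 3.029]
force: [-0.2, -0.2, -1.8]
grip_width: 0.0847
finger_force: 0.0
```

```bash
cat > t.py <<'E'
from screw import *
from h import *
T=tool(.77)*R.from_euler('z',np.pi)
s=bot.observe();q=s['qpos'];print(s['force'].round(1),s['moment'].round(2),q.round(2),s['grip_width'])
f=bot.grab_frame('wrist'); cv2.imwrite('pics/w6.png',f['img'][:,:,::-1])
print([(np.round(d['position'],3).tolist(),round(d['score'],2)) for d in bot.find_in('wrist','dial_top')[:2]])
sim(q,[(4,[0,0,-.02],[0,0,0]),(2,[0,0,-.02],[0,0,0])])
E
python3 t.py
```

```text
[-0.2 -0.2 -1.8] [ 0.1   0.74 -0.01] [-0.16  0.76 -0.44  2.31  2.28  0.88 -1.16] 0.08473255734075923
[([0.572, 0.115, 0.091], 0.77)]
4 [-0.22  0.59 -0.48  2.43  2.14  0.86 -1.15] [0.539 0.118 0.115] [ 0.69 -0.08 -0.72] err 0.0
2 [ 0.05  0.58 -0.88  2.43  1.91  0.98 -0.92] [0.514 0.123 0.144] [ 0.67 -0.09 -0.73] err 0.022
```

>>> apply_moves(claw=[0.085, 0.085, 0.085, 0.085, 0.085], xyz=[[0, 0, -0.01], [0, 0, -0.02], [0, 0, -0.02], [0, 0, -0.02], [0, 0, -0.01]], twist=[[0, 0, 0], [0, 0, 0], [0, 0, 0], [0, 0, 0], [0, 0, 0]])

```text
clock: 19.1
position: [0.5383, 0.1185, 0.1164]
tool_rot: [-3.141, 0.771, 3.03]
force: [0.7, 0.7, 0.2]
grip_width: 0.0849
finger_force: 0.0
```

```bash
cat > ov.py <<'E'
from h import *
a=np.linspace(0,2*np.pi,50)
def ov(cam,box,k):
    f=bot.grab_frame(cam); x,y,w,hh=box; im=cv2.resize(cv2.convertScaleAbs(f['img'][y:y+hh,x:x+w,::-1],alpha=1.4),None,fx=k,fy=k,interpolation=cv2.INTER_CUBIC)
    for rad,z,c in ((.032,.044,(0,0,255)),(.032,.084,(0,255,255)),(.026,.0935,(255,0,0))):
        for t in a:
            u=(proj(f,press(rad*np.cos(t),.1+rad*np.sin(t),z))[0]-[x,y])*k
            if 0<=u[0]<w*k and 0<=u[1]<hh*k: cv2.circle(im,tuple(int(v) for v in u),1,c,-1)
    return im
A=ov('wrist',(140,150,260,270),2); B=ov('scene',(265,205,90,90),3); C=ov('top',(215,160,65,65),4)
o=np.zeros((545,800,3),np.uint8); o[:540,:520]=A; o[:270,525:795]=B; o[275:535,525:785]=C; cv2.imwrite('pics/place.png',o)
for c in ('scene','wrist'):
  for n in ('clock','dial_top'): print(c,n,[(np.round(d['position'],3).tolist(),round(d['score'],2)) for d in bot.find_in(c,n)[:2]])
E
python3 ov.py
cat > t2.py <<'E'
from screw import *
from h import press
q=bot.observe()['qpos']; print(q.round(2)); rng=np.random.default_rng(0)
x=press(-.024,-.1,.045); print(x)
for s in (.62,.7,.78):
  for g in (np.pi,2.4,2.0,1.57):
    best=None
    for k in range(5):
        q0=q if k==0 else np.array([rng.uniform(-.8,.8),.6,rng.uniform(-1,1),2,rng.uniform(-1,3),.8,rng.uniform(-2,2)])
        qq,e=ik(x,tool(s)*R.from_euler('z',g),q0,.01)
        if best is None or e<best[1]: best=(qq,e)
    print(s,g,best[0].round(2),round(best[1],3))
E
timeout 200 python3 t2.py
```

```text
scene clock [([0.604, 0.125, 0.087], 0.87)]
scene dial_top [([0.595, 0.119, 0.098], 0.48)]
wrist clock [([0.564, 0.116, 0.075], 0.6), ([0.587, 0.028, 0.019], 0.41)]
wrist dial_top [([0.574, 0.116, 0.094], 0.65)]
[-0.2   0.6  -0.5   2.42  2.13  0.86 -1.14]
[ 0.54455443 -0.08408406  0.048     ]
0.62 3.141592653589793 [ 0.58  0.76 -0.72  2.38  2.42  0.69 -0.76] 0.0
0.62 2.4 [ 0.18  0.67 -0.21  2.4   2.84  0.56 -0.58] 0.0
0.62 2.0 [-0.13  0.69  0.18  2.41  3.21  0.57 -0.63] 0.0
0.62 1.57 [-0.02  0.68  0.05  2.41  3.08  0.56 -0.05] 0.0
0.7 3.141592653589793 [ 0.99  1.26 -1.37  2.41  2.25  1.24 -0.18] 0.0
0.7 2.4 [ 0.51  0.78 -0.63  2.43  2.61  0.8  -0.21] 0.0
0.7 2.0 [ 0.78  0.94 -0.99  2.42  2.4   0.94  0.55] 0.0
0.7 1.57 [ 0.51  0.78 -0.62  2.43  2.61  0.79  0.61] 0.0
0.78 3.141592653589793 [ 1.05  1.47 -1.5   2.43  2.32  1.42 -0.03] 0.022
0.78 2.4 [ 1.05  1.47 -1.5   2.43  2.32  1.42  0.71] 0.02
0.78 2.0 [ 1.05  1.47 -1.5   2.43  2.32  1.42  1.11] 0.021
0.78 1.57 [ 1.05  1.47 -1.5   2.43  2.32  1.42  1.54] 0.022
```

View pics/place.png

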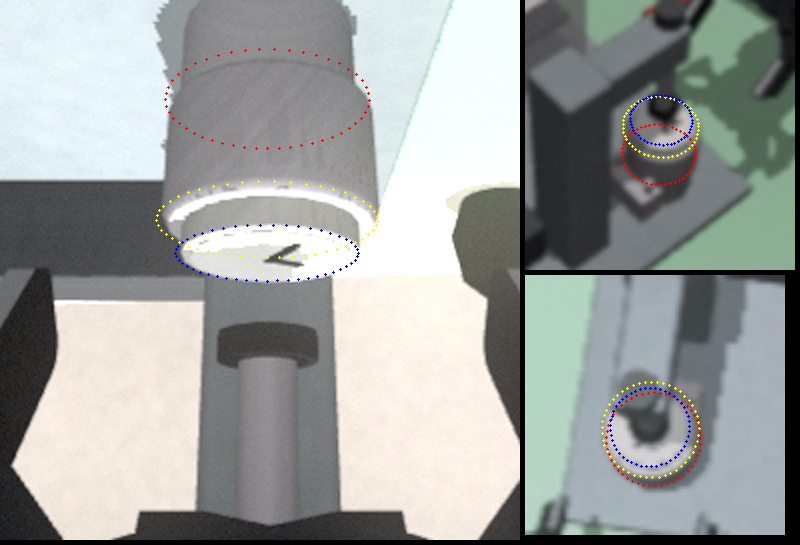

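```bash
cat > t2.py <<'E'
from screw import *
from h import press
q=bot.observe()['qpos']; G=R.from_euler('z',np.pi)
for s in (.66,.69,.72,.75):
  for X in (-.028,-.024):
    for Z in (.075,.045):
      b=min((ik(press(X,-.1,Z),tool(s)*G,q0,.005) for q0 in (q,[.5,.78,-.63,2.4,2.6,.8,-.95],[.2,.7,0,2.4,3,.6,-1.3])),key=lambda t:t[1])
      c=-73*np.sin(s)+38*np.cos(s)+X*1e3
      print(s,X,Z,b[0].round(2),round(b[1],4),'corner x',round(c,1),'z',round(73*np.cos(s)+38*np.sin(s)+Z*1e3,1))
E
python3 t2.py
```

```text
0.66 -0.028 0.075 [ 0.5   0.66 -0.62  2.42  2.52  0.64 -0.92] 0.0 corner x -42.7 z 156.0
0.66 -0.028 0.045 [ 0.5   0.75 -0.62  2.42  2.57  0.73 -0.93] 0.0 corner x -42.7 z 126.0
0.66 -0.024 0.075 [ 0.11  0.6  -0.13  2.43  2.91  0.56 -1.42] 0.0 corner x -38.7 z 156.0
0.66 -0.024 0.045 [ 0.12  0.69 -0.14  2.43  2.93  0.64 -1.42] 0.0 corner x -38.7 z 126.0
0.69 -0.028 0.075 [ 0.61  0.72 -0.76  2.43  2.47  0.74 -0.82] 0.0002 corner x -45.2 z 155.5
0.69 -0.028 0.045 [ 0.59  0.8  -0.73  2.43  2.54  0.82 -0.85] 0.0001 corner x -45.2 z 125.5
0.69 -0.024 0.075 [ 0.51  0.68 -0.63  2.43  2.55  0.69 -0.93] 0.0 corner x -41.2 z 155.5
0.69 -0.024 0.045 [ 0.51  0.77 -0.63  2.42  2.6   0.78 -0.95] 0.0 corner x -41.2 z 125.5
0.72 -0.028 0.075 [ 1.    1.17 -1.39  2.43  2.2   1.2  -0.22] 0.0031 corner x -47.6 z 154.9
0.72 -0.028 0.045 [ 0.96  1.2  -1.3   2.43  2.3   1.2  -0.28] 0.002 corner x -47.6 z 124.9
0.72 -0.024 0.075 [ 0.8   0.87 -1.03  2.43  2.36  0.91 -0.58] 0.0007 corner x -43.6 z 154.9
0.72 -0.024 0.045 [ 0.75  0.93 -0.95  2.43  2.45  0.95 -0.65] 0.0005 corner x -43.6 z 124.9
0.75 -0.028 0.075 [ 1.04  1.3  -1.5   2.43  2.2   1.32 -0.1 ] 0.0198 corner x -50.0 z 154.3
0.75 -0.028 0.045 [ 1.04  1.44 -1.5   2.43  2.28  1.41 -0.04] 0.0159 corner x -50.0 z 124.3
0.75 -0.024 0.075 [ 1.04  1.31 -1.5   2.43  2.22  1.33 -0.1 ] 0.0099 corner x -46.0 z 154.3
0.75 -0.024 0.045 [ 1.04  1.45 -1.5   2.43  2.3   1.42 -0.04] 0.006 corner x -46.0 z 124.3
```

```bash
cat > t3.py <<'E'
from screw import *
from h import press
q=bot.observe()['qpos']; G=R.from_euler('z',np.pi)
W=[((-.07,.1,.125),.30,5),((-.068,-.1,.118),.30,7),((-.062,-.1,.080),.30,3),((-.043,-.1,.077),.50,5),((-.025,-.1,.075),.71,5),((-.025,-.1,.045),.71,10)]
for p,s,n in W:
    B=rows(q,press(*p),tool(s)*G,n); print(B,press(*p).round(4)); q=sim(q,[B])
E
python3 t3.py
```

```text
(5, array([ 0.0014, -0.0001, -0.0043]), array([-0.0005,  0.0939, -0.0001])) [0.5212 0.1198 0.128 ]
5 [ 0.05  0.49 -0.61  2.14  0.99  0.53  0.13] [0.521 0.12  0.128] [ 0.29 -0.03 -0.96] err 0.004
(7, array([ 0.    , -0.0285,  0.001 ]), array([-0.0001,  0.0006, -0.0001])) [ 0.5008 -0.0792  0.121 ]
7 [ 0.51  0.46 -0.61  2.23  0.95  0.36  0.58] [ 0.501 -0.079  0.121] [ 0.29 -0.03 -0.96] err 0.001
(3, array([ 0.0018, -0.0001,  0.0127]), array([-0.0002,  0.0003, -0.0001])) [ 0.5068 -0.0798  0.083 ]
3 [ 0.4   0.53 -0.48  2.23  1.14  0.29  0.39] [ 0.507 -0.08   0.083] [ 0.29 -0.03 -0.96] err 0.002
(5, array([-0.0033, -0.    ,  0.002 ]), array([ 0.0002, -0.0404,  0.    ])) [ 0.5257 -0.082   0.08  ]
5 [ 0.6   0.62 -0.74  2.33  2.04  0.48 -0.44] [ 0.526 -0.082  0.08 ] [ 0.48 -0.05 -0.88] err 0.002
(5, array([-0.0027, -0.    ,  0.0023]), array([-0.0001, -0.0424,  0.0001])) [ 0.5436 -0.084   0.078 ]
5 [ 0.71  0.79 -0.9   2.43  2.41  0.83 -0.7 ] [ 0.543 -0.084  0.078] [ 0.65 -0.07 -0.76] err 0.001
(10, array([ 0.0019, -0.    ,  0.0023]), array([ 0.    , -0.0001, -0.    ])) [ 0.5436 -0.084   0.048 ]
10 [ 0.7   0.88 -0.88  2.43  2.48  0.9  -0.71] [ 0.544 -0.084  0.048] [ 0.65 -0.07 -0.76] err 0.0
```

>>> apply_moves(claw=[0.085, 0.085, 0.085, 0.085, 0.085, 0.05, 0.02, 0, 0, 0, 0, 0, 0], xyz=[[0.0014, 0, -0.0043], [0.0014, 0, -0.0043], [0.0014, 0, -0.0043], [0.0014, 0, -0.0043], [0.0014, 0, -0.0043], [0, -0.0285, 0.001], [0, -0.0285, 0.001], [0, -0.0285, 0.001], [0, -0.0285, 0.001], [0, -0.0285, 0.001], [0, -0.0285, 0.001], [0, -0.0285, 0.001], [0, 0, 0]], twist=[[0, 0.0939, 0], [0, 0.0939, 0], [0, 0.0939, 0], [0, 0.0939, 0], [0, 0.0939, 0], [0, 0, 0], [0, 0, 0], [0, 0, 0], [0, 0, 0], [0, 0, 0], [0, 0, 0], [0, 0, 0], [0, 0, 0]])

```text
clock: 20.75
position: [0.5011, -0.0912, 0.1202]
tool_rot: [-3.112, 0.41, 3.024]
force: [1.1, 1.0, -0.4]
grip_width: 0.0006
finger_force: 0.0
```

```bash
cat > t4.py <<'E'
from screw import *
from h import press
import sys
s=bot.observe(); q=s['qpos']; G=R.from_euler('z',np.pi); print(s['clock'],q.round(2),s['force'].round(1),s['position'].round(4))
W=[((-.062,-.1,.080),.30,3),((-.043,-.1,.077),.50,5),((-.025,-.1,.075),.71,5),((-.025,-.1,.045),.71,10)]
for p,s,n in W[int(sys.argv[1]):]:
    B=rows(q,press(*p),tool(s)*G,n); print(B,press(*p).round(4)); q=sim(q,[B])
E
python3 t4.py 0
```

```text
20.75 [ 0.24  0.41 -0.27  2.32  1.5   0.18 -0.  ] [ 1.1  1.  -0.4] [ 0.5011 -0.0912  0.1202]
(3, array([0.0031, 0.0043, 0.012 ]), array([-0.0106,  0.0367, -0.0023])) [ 0.5068 -0.0798  0.083 ]
3 [ 0.35  0.52 -0.42  2.24  1.15  0.25  0.38] [ 0.507 -0.08   0.083] [ 0.29 -0.03 -0.96] err 0.004
(5, array([-0.0033, -0.    ,  0.0019]), array([-0.0002, -0.0393, -0.    ])) [ 0.5257 -0.082   0.08  ]
5 [ 0.58  0.62 -0.71  2.34  2.05  0.46 -0.46] [ 0.525 -0.082  0.08 ] [ 0.48 -0.05 -0.88] err 0.002
(5, array([-0.0028, -0.    ,  0.0024]), array([-0.0001, -0.0424,  0.0001])) [ 0.5436 -0.084   0.078 ]
5 [ 0.7   0.78 -0.88  2.43  2.43  0.82 -0.72] [ 0.544 -0.084  0.078] [ 0.65 -0.07 -0.76] err 0.001
(10, array([ 0.002 , -0.    ,  0.0023]), array([-0.    , -0.0001, -0.    ])) [ 0.5436 -0.084   0.048 ]
10 [ 0.69  0.88 -0.87  2.43  2.48  0.9  -0.72] [ 0.544 -0.084  0.047] [ 0.65 -0.07 -0.76] err 0.0
```

>>> apply_moves(claw=[0, 0, 0, 0], xyz=[[0.0031, 0.0043, 0.012], [0.0031, 0.0043, 0.012], [0.0031, 0.0043, 0.012], [0, 0, 0]], twist=[[-0.0106, 0.0367, -0.0023], [-0.0106, 0.0367, -0.0023], [-0.0106, 0.0367, -0.0023], [0, 0, 0]])

```text
clock: 21.15
position: [0.5083, -0.0743, 0.0824]
tool_rot: [3.138, 0.299, 3.035]
force: [-0.2, -0.1, -0.2]
grip_width: -0.0001
finger_force: 0.0
```

```bash
python3 t4.py 1
```

```text
21.15 [ 0.32  0.52 -0.38  2.24  1.09  0.24  0.43] [-0.2 -0.1 -0.2] [ 0.5083 -0.0743  0.0824]
(5, array([-0.0032, -0.0011,  0.0018]), array([ 0.0011, -0.0403,  0.001 ])) [ 0.5257 -0.082   0.08  ]
5 [ 0.56  0.61 -0.69  2.34  2.07  0.45 -0.48] [ 0.525 -0.082  0.08 ] [ 0.48 -0.05 -0.88] err 0.002
(5, array([-0.0028, -0.    ,  0.0023]), array([-0.0001, -0.0424,  0.0001])) [ 0.5436 -0.084   0.078 ]
5 [ 0.69  0.77 -0.87  2.43  2.43  0.81 -0.73] [ 0.543 -0.084  0.078] [ 0.65 -0.07 -0.76] err 0.002
(10, array([ 0.002 , -0.    ,  0.0023]), array([ 0.    , -0.0002, -0.    ])) [ 0.5436 -0.084   0.048 ]
10 [ 0.69  0.88 -0.87  2.43  2.48  0.9  -0.72] [ 0.544 -0.084  0.048] [ 0.65 -0.07 -0.76] err 0.0
```

>>> apply_moves(claw=[0, 0, 0, 0, 0, 0], xyz=[[-0.0032, -0.0011, 0.0018], [-0.0032, -0.0011, 0.0018], [-0.0032, -0.0011, 0.0018], [-0.0032, -0.0011, 0.0018], [-0.0032, -0.0011, 0.0018], [0, 0, 0]], twist=[[0.0011, -0.0403, 0.001], [0.0011, -0.0403, 0.001], [0.0011, -0.0403, 0.001], [0.0011, -0.0403, 0.001], [0.0011, -0.0403, 0.001], [0, 0, 0]])

```text
clock: 21.75
position: [0.5209, -0.0832, 0.0807]
tool_rot: [-3.135, 0.464, 3.032]
force: [-0.4, -0.6, 0.4]
grip_width: 0.0002
finger_force: 0.0
```

```bash
python3 t4.py 2
```

```text
21.75 [ 0.45  0.56 -0.55  2.33  2.04  0.36 -0.48] [-0.4 -0.6  0.4] [ 0.5209 -0.0832  0.0807]
(5, array([-0.0036,  0.0004,  0.0029]), array([-0.0013, -0.0494,  0.0006])) [ 0.5436 -0.084   0.078 ]
5 [ 0.65  0.75 -0.81  2.43  2.46  0.79 -0.78] [ 0.544 -0.084  0.078] [ 0.65 -0.07 -0.76] err 0.004
(10, array([ 0.002 , -0.    ,  0.0022]), array([ 0.    , -0.0004,  0.    ])) [ 0.5436 -0.084   0.048 ]
10 [ 0.69  0.88 -0.87  2.43  2.48  0.9  -0.73] [ 0.543 -0.084  0.048] [ 0.65 -0.07 -0.76] err 0.001
```

>>> apply_moves(claw=[0, 0, 0, 0, 0, 0], xyz=[[-0.0036, 0, 0.0029], [-0.0036, 0, 0.0029], [-0.0036, 0, 0.0029], [-0.0036, 0, 0.0029], [-0.0036, 0, 0.0029], [0, 0, 0]], twist=[[-0.0013, -0.0494, 0.0006], [-0.0013, -0.0494, 0.0006], [-0.0013, -0.0494, 0.0006], [-0.0013, -0.0494, 0.0006], [-0.0013, -0.0494, 0.0006], [0, 0, 0]])

```text
clock: 22.35
position: [0.5441, -0.086, 0.077]
tool_rot: [-3.14, 0.708, 3.03]
force: [-0.2, -0.0, 0.1]
grip_width: 0.0004
finger_force: 0.0
```

```bash
python3 t4.py 3; cat > t5.py <<'E'
from h import *
for c in ('scene','wrist'):
    f=bot.grab_frame(c)
    print(c,[(np.round(d['position'],3).tolist(),round(d['score'],2)) for d in bot.find_in(c,'dial_top')[:2]])
E
python3 t5.py
```

```text
22.35 [ 0.65  0.75 -0.81  2.43  2.47  0.79 -0.78] [-0.2 -0.   0.1] [ 0.5441 -0.086   0.077 ]
(10, array([0.0019, 0.0002, 0.0022]), array([-0.0002, -0.0003,  0.0002])) [ 0.5436 -0.084   0.048 ]
10 [ 0.68  0.87 -0.86  2.43  2.49  0.9  -0.74] [ 0.544 -0.084  0.048] [ 0.65 -0.07 -0.76] err 0.0
scene [([0.597, 0.118, 0.097], 0.71), ([0.674, 0.052, 0.067], 0.7)]
wrist [([0.556, -0.043, 0.017], 0.63)]
```

>>> apply_moves(claw=[0, 0, 0, 0, 0], xyz=[[0.0019, 0, 0.0023], [0.0019, 0, 0.0023], [0.0019, 0, 0.0023], [0.0019, 0, 0.0023], [0, 0, 0]], twist=[[0, 0, 0], [0, 0, 0], [0, 0, 0], [0, 0, 0], [0, 0, 0]])

```text
clock: 23.05
position: [0.5448, -0.0857, 0.0661]
tool_rot: [-3.142, 0.71, 3.03]
force: [-0.6, 0.8, 2.1]
grip_width: 0.0002
finger_force: 0.8
```

>>> apply_moves(claw=[0, 0, 0, 0, 0], xyz=[[0.0019, 0, 0.0023], [0.0019, 0, 0.0023], [0.0019, 0, 0.0023], [0.0019, 0, 0.0023], [0, 0, 0]], twist=[[0, 0, 0], [0, 0, 0], [0, 0, 0], [0, 0, 0], [0, 0, 0]])

```text
clock: 23.55
position: [0.5453, -0.0858, 0.0543]
tool_rot: [-3.141, 0.711, 3.03]
force: [1.6, -0.7, 3.8]
grip_width: 0.0
finger_force: 1.5
```

>>> apply_moves(claw=[0, 0, 0], xyz=[[0.0016, 0, 0.0019], [0.0013, 0, 0.0015], [0, 0, 0]], twist=[[0, 0, 0], [0, 0, 0], [0, 0, 0]])

```text
clock: 23.85
position: [0.5453, -0.0858, 0.05]
tool_rot: [-3.141, 0.711, 3.03]
force: [2.0, -0.8, 3.6]
grip_width: 0.0004
finger_force: 1.8
```

>>> apply_moves(claw=[0, 0, 0], xyz=[[0.0013, 0, 0.0015], [0.0013, 0, 0.0015], [0, 0, 0]], twist=[[0, 0, 0], [0, 0, 0], [0, 0, 0]])

```text
clock: 24.15
position: [0.5457, -0.0858, 0.0465]
tool_rot: [-3.141, 0.712, 3.03]
force: [4.7, -1.3, 7.4]
grip_width: 0.0
finger_force: 3.3
```

>>> apply_moves(claw=[0, 0, 0], xyz=[[0.0013, 0, 0.0015], [0.0006, 0, 0.0008], [0, 0, 0]], twist=[[0, 0, 0], [0, 0, 0], [0, 0, 0]])

```text
clock: 24.45
position: [0.5461, -0.0859, 0.0438]
tool_rot: [-3.141, 0.713, 3.03]
force: [4.0, -0.9, 7.8]
grip_width: 0.0001
finger_force: 3.8
```

>>> apply_moves(claw=[0, 0, 0], xyz=[[0.0008, 0, 0.001], [0.0006, 0, 0.0008], [0, 0, 0]], twist=[[0, 0, 0], [0, 0, 0], [0, 0, 0]])

```text
clock: 24.75
position: [0.5464, -0.0859, 0.0418]
tool_rot: [-3.141, 0.714, 3.031]
force: [1.8, -1.6, 14.5]
grip_width: -0.0002
finger_force: 7.2
```

>>> apply_moves(claw=[0, 0, 0], xyz=[[0.0006, 0, 0.0008], [0, 0, 0], [0, 0, 0]], twist=[[0, 0, 0], [0, 0, 0], [0, 0, 0]])

```text
clock: 25.05
position: [0.5466, -0.0859, 0.0412]
tool_rot: [-3.14, 0.715, 3.031]
force: [-1.8, -0.5, 24.5]
grip_width: -0.0
finger_force: 11.3
```

>>> apply_moves(claw=[0, 0, 0, 0, 0, 0, 0, 0], xyz=[[0.0001, 0, 0.0002], [0, 0, 0], [0, 0, 0], [0, 0, 0], [0, 0, 0], [0, 0, 0], [0, 0, 0], [0, 0, 0]], twist=[[0, 0, 0], [0, 0, 0], [0, 0, 0], [0, 0, 0], [0, 0, 0], [0, 0, 0], [0, 0, 0], [0, 0, 0]])

```text
clock: 25.85
position: [0.5466, -0.0859, 0.0412]
tool_rot: [-3.14, 0.715, 3.032]
force: [-2.6, -1.2, 25.6]
grip_width: -0.0002
finger_force: 13.1
```

```bash
cat > t6.py <<'E'
from screw import *
from h import *
print([(np.round(d['position'],3).tolist(),round(d['score'],2)) for d in bot.find_in('scene','dial_top')[:2]] if bot.grab_frame('scene') else 0)
q=bot.observe()['qpos']; G=R.from_euler('z',np.pi)
for p,s,n in [((-.025,-.1,.075),.71,9),((-.043,-.1,.077),.50,5),((-.064,-.1,.08),.30,5),((-.075,-.1,.14),.3,3)]:
    B=rows(q,press(*p),tool(s)*G,n); print(B); q=sim(q,[B])
E
python3 t6.py
```

```text
[([0.596, 0.118, 0.09], 0.54)]
(9, array([-0.0025,  0.0001, -0.0033]), array([-0.0002,  0.0005,  0.0003]))
9 [ 0.69  0.77 -0.87  2.43  2.44  0.81 -0.73] [ 0.544 -0.084  0.078] [ 0.65 -0.07 -0.76] err 0.001
(5, array([ 0.0027,  0.0001, -0.0025]), array([ 0.0001,  0.0417, -0.    ]))
5 [ 0.58  0.61 -0.71  2.34  2.07  0.46 -0.48] [ 0.526 -0.082  0.08 ] [ 0.48 -0.05 -0.88] err 0.002
(5, array([ 0.0036, -0.    , -0.0023]), array([ 0.0001,  0.0403, -0.0001]))
5 [ 0.49  0.55 -0.59  2.24  1.25  0.34  0.29] [ 0.505 -0.08   0.083] [ 0.29 -0.03 -0.96] err 0.005
(3, array([-0.0026, -0.0001, -0.0202]), array([-0.0006,  0.0017, -0.0001]))
3 [ 0.66  0.44 -0.79  2.22  0.93  0.45  0.61] [ 0.494 -0.078  0.143] [ 0.29 -0.03 -0.96] err 0.001
```

>>> apply_moves(claw=[0, 0, 0, 0, 0, 0, 0, 0, 0, 0, 0, 0, 0, 0, 0, 0], xyz=[[-0.0025, 0, -0.0033], [-0.0025, 0, -0.0033], [-0.0025, 0, -0.0033], [-0.0025, 0, -0.0033], [-0.0025, 0, -0.0033], [-0.0025, 0, -0.0033], [-0.0025, 0, -0.0033], [-0.0025, 0, -0.0033], [-0.0025, 0, -0.0033], [0, 0, 0], [0.0027, 0, -0.0025], [0.0027, 0, -0.0025], [0.0027, 0, -0.0025], [0.0027, 0, -0.0025], [0.0027, 0, -0.0025], [0, 0, 0]], twist=[[0, 0, 0], [0, 0, 0], [0, 0, 0], [0, 0, 0], [0, 0, 0], [0, 0, 0], [0, 0, 0], [0, 0, 0], [0, 0, 0], [0, 0, 0], [0, 0.0417, 0], [0, 0.0417, 0], [0, 0.0417, 0], [0, 0.0417, 0], [0, 0.0417, 0], [0, 0, 0]])

```text
clock: 27.55
position: [0.5258, -0.0835, 0.08]
tool_rot: [-3.14, 0.504, 3.031]
force: [-0.3, -0.4, -0.2]
grip_width: 0.0002
finger_force: 0.0
```

```bash
sed -i 's/^for p,s,n in .*/for p,s,n in [((-.064,-.1,.08),.30,5),((-.075,-.1,.14),.3,3)]:/' t6.py; python3 t6.py
```

```text
[([0.593, 0.116, 0.087], 0.6)]
(5, array([ 0.0033,  0.0003, -0.0024]), array([-0.0003,  0.0406,  0.0003]))
5 [ 0.61  0.59 -0.75  2.23  1.3   0.44  0.26] [ 0.505 -0.08   0.083] [ 0.29 -0.03 -0.96] err 0.003
(3, array([-0.0024, -0.    , -0.0202]), array([-0.0003,  0.001 , -0.0001]))
3 [ 0.75  0.48 -0.92  2.22  1.01  0.51  0.54] [ 0.494 -0.078  0.143] [ 0.29 -0.03 -0.96] err 0.001
```

>>> apply_moves(claw=[0, 0, 0, 0, 0, 0, 0, 0, 0], xyz=[[0.0033, 0, -0.0024], [0.0033, 0, -0.0024], [0.0033, 0, -0.0024], [0.0033, 0, -0.0024], [0.0033, 0, -0.0024], [-0.0024, 0, -0.0202], [-0.0024, 0, -0.0202], [-0.0024, 0, -0.0202], [0, 0, 0]], twist=[[0, 0.0406, 0], [0, 0.0406, 0], [0, 0.0406, 0], [0, 0.0406, 0], [0, 0.0406, 0], [0, 0, 0], [0, 0, 0], [0, 0, 0], [0, 0, 0]])

```text
clock: 28.55
position: [0.4938, -0.0807, 0.1442]
tool_rot: [-3.14, 0.3, 3.03]
force: [0.2, 0.3, 0.1]
grip_width: -0.0003
finger_force: 0.0
```

```bash
python3 - <<'E'
from h import *
s=bot.observe(); print(s['clock'],s['position'].round(3),s['force'].round(1))
for c in ('scene','top'):
    f=bot.grab_frame(c); old=cv2.imread(f'pics/{c}0.png')[:,:,::-1]
    for n in ('clock','dial_top','finished','dome','tread'): print(c,n,[(np.round(d['position'],3).tolist(),round(d['score'],2)) for d in bot.find_in(c,n)[:2]])
    for n,p in dict(fin=(.492,-.313,.03),dome=(.68,.365,.05)).items():
        u=proj(f,p)[0].astype(int); b=np.s_[u[1]-22:u[1]+22,u[0]-22:u[0]+22]
        print(n,'phase shift px',cv2.phaseCorrelate(*[cv2.cvtColor(np.ascontiguousarray(i[b]),cv2.COLOR_RGB2GRAY).astype(np.float32) for i in (old,f['img'])]))
E
```

```text
28.55 [ 0.494 -0.081  0.144] [0.2 0.3 0.1]
scene clock [([0.604, 0.123, 0.088], 0.72)]
scene dial_top [([0.591, 0.118, 0.086], 0.67)]
scene finished [([0.498, -0.3, 0.04], 0.77)]
scene dome [([0.696, 0.376, 0.051], 0.91)]
scene tread [([0.592, -0.092, 0.062], 0.63)]
fin phase shift px ((0.5067535109252539, 0.5049305811009965), 1.0089073383660965)
dome phase shift px ((0.5198981721553046, 0.48277326192803116), 0.9923080855240056)
top clock [([0.581, 0.108, 0.09], 0.67)]
top dial_top [([0.586, 0.112, 0.084], 0.47)]
top finished [([0.629, 0.001, 0.016], 0.74), ([0.495, -0.313, 0.045], 0.55)]
top dome [([0.671, 0.358, 0.055], 0.67)]
top tread []
fin phase shift px ((0.47258840812708414, 0.5169268696451219), 1.0076553899270517)
dome phase shift px ((0.469369560132197, 0.4824334017656149), 1.0050556208174906)
```

```bash
python3 -c "
from workcell import bot
print(bot.job_done())"
```

```text
the job is handed in; nothing more can be done
None
```

I handed the job in at about 29 s. The clock stands on the anvil against the pins and its dial measures home. I held the treadle at its stop for over half a second at about 25 N, and it measures back up. The finished clock and the dome have not moved. The hand-in call did not return a verdict, so these are my own camera and force readings.

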